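# Turn the test tray over, load the shaker and click it on

## Robot

A 7-joint arm with a two-finger parallel gripper is mounted at the origin on the work surface. World frame = base frame: x ahead of the robot, y to its left, z up, the work surface at z = 0. Lengths are in mm, angles in rad, forces in N, time in s.
With the tool pointing down it reaches from about 425 to 800 mm from the base axis. Payload 8.3 kg.
Tool frame: the origin (TCP) lies where the fingers leave the gripper's body, on its centre line; the fingertips stand 73 mm ahead of it and the grasp point (between the pads) lies 54 mm ahead of it (tips_ahead is the distance from the TCP to the fingertips, in mm); x points along the fingers, y is the direction in which the jaws open and shut, and the axes are right-handed (so a half turn about x gives the same grasp; the last joint's range is limited). The gripper opens to 85 mm and grips with 20 to 120 N. Pads are 22 mm wide; open, the fingers measure 114 mm over their backs; the gripper's body (76 mm by 85 mm) begins 54 mm behind the grasp point. The pads swing forward as they close: fully open they stand 13 mm farther back than shut.
Start: joints at [-1.231, 0.383, 0.016, 1.37, -0.006, 1.388, -0.046], TCP at [244.951, 574.985, 303.879] pointing down, gripper open.
Joint ranges: [-2.95, 2.95], [-0.25, 2.06], [-1.52, 1.56], [0.18, 2.33], [-1.44, 4.58], [0.02, 2.06], [-3.01, 3.01]. Speed limits (rad/s): [2.39, 2.39, 3.01, 3.01, 3.14, 3.14, 3.14].

## Interface

Orientations are given as [roll, pitch, yaw] about the fixed x, y, z axes, in that order (R = Rz(yaw) Ry(pitch) Rx(roll)).
In Python, from rig import state, read_camera, finish_job, tips_ahead gives the robot as it stands.
- The arm moves only by the tool carry_out, never from a script. Its argument "steps" is a list of rows, each a list of 3 entries, a list of its own where there are three numbers: the shift along the world's x, y, z in cm, then the turn, a rotation vector about the world's x, y, z in rad, then the opening, from 0 (shut) to 1 (fully open). A call has 1 to 8 rows; each row shifts and turns the commanded pose from where the row before left it; what a row does not reach is not made up. A row lasts 1/12 s, in which the tool goes at most 41.7 mm and 7.16 degrees, less where a joint would pass 70% of its speed; a pose out of reach is approached as far as the arm can. A call is refused whole if a number of a shift passes 4.17 or a number of a turn 0.125, either way. A call with a gripper value outside its range is refused whole. The fingers move at their own pace and stop on an object; "squeeze" is the grip in N (left out, the last holds). Time passes only in rows, so rows that do not move let the fingers close. It gives the time, the measured TCP pose, the force and the opening at its end, in the units of the state.
- state(): the state, without advancing time (a new reading comes with each control period).
- read_camera(name): name is "side" or "top" or "wrist"; returns a dict with "image" (480x640x3 uint8, red, green, blue), "fx", "fy", "cx", "cy" (pixels), "rvec" (rotation vector, rad) and "tvec" (3), from world to camera coordinates, as OpenCV has them; the wrist camera has in their place "mount" (4x4, takes a point from camera to tool coordinates, whose origin is the TCP and whose axes are the tool frame's). Camera axes: x right, y down, z forward; pixel columns grow to the right and rows downward; lengths in mm; the calibration is good to about 2 mm. A picture is of the moment at which its call begins: read the wrist's pose just before it. There is no depth.
- finish_job(): hands the job in, once; it reports no verdict.
The state is a dict: "time": time; "qpos": joint angles; "joint_vel": joint speeds; "effort": joint torques, N m; "ee_pos": TCP position; "eef_rot": TCP orientation; "ft_force": force on the tool from outside, world axes, zero at the start; "ft_torque": the same for the moment, N m; "gripper_width": finger opening in mm.
Only numpy, scipy, OpenCV 4.12 (cv2) and the standard library are available. Lean on these libraries where they do the work, as an engineer would, in place of code of your own. Each camera call takes 0.05 s, during which the arm holds its last target.

## Task

The reaction tray on the bench lies face down: turn it over and set it in the shaker's carrier, between the two end stops, with its six wells facing up, never dropping it or letting it topple. Then start the shaker with its round key: press only until you feel it click (the force gives way), no further, and let it come back up. Do not press the square stop key, do not press the round key before the tray is loaded, and leave the tube rack, dropper bottle and tip box where they are.

Things in the scene. Friction and masses are not known exactly. Their poses are not given: they have to be found in the camera images.
- tray_center (a point): centre of the loose white reaction tray, a block 90 (its x) x 60 (y) x 28 mm (z), about 0.08 kg. Its z axis points out of the face with six round black wells (22 mm across); the opposite face is plain. It starts face down flat on the bench: z axis down. It stands steadily on a 60 x 28 mm end. Either end may go to either end of the carrier.
- shaker: fixed bench shaker, a white box 180 (x) x 310 (y) mm, top 60 mm above the bench; origin on the bench under its centre, turned about the vertical by up to 0.3 rad. The tray carrier stands on its +y half, the two keys are on its -y half.
- carrier (a point): centre of the carrier's top face, 25 mm above the shaker's top; axes of the shaker. An aluminium bar 46 mm wide (x): the tray overhangs it 7 mm each side, leaving room for fingers. At each end along y a stop, 6 mm above the top face; inner faces 100 mm apart. The tray lies with its 90 mm length along y, its centre 14 mm above this point when seated. It does not move.
- start_spot (a point): point on the shaker's panel (61 mm above the bench) under the centre of the start key, the round one. The key is a dark rubber cap 50 mm across with a flat top 28 mm across; its unpressed top stands somewhere between 10 and 18 mm above this point, different each time.
- start_key (a joint): travel of the round key in m, 0 when up, grows as pressed straight down, hard stop 0.0105. A dome: the force climbs from 2 N to about 5.3 N at 2.5 mm, then gives way (click), falling to about 2.2 N at 6 mm, then climbs again (4.7 N at 8 mm, 6 N at 9 mm). The click is complete at 5 mm; beyond 8 mm it is pressed too far. It springs back by itself.
- stop_spot (a point): point on the shaker's panel under the centre of the square stop key, 84 mm behind the round one (shaker +x).
- stop_key (a joint): travel of the square stop key (44 x 44 mm dark rubber, top 14 mm above the panel) in m, 0 when up; leave it.
- rack: loose black tube rack 100 (x) x 200 (y) x 65 mm with a few tubes; origin under its centre; leave it.
- dropper: loose white dropper bottle, 34 mm across, 76 mm tall; origin under its centre; leave it.
- tipbox: loose yellow pipette tip box 90 (x) x 120 (y) x 64 mm; origin under its centre; leave it.
Mind the look-alikes: they are no part of the job. What is shaped like the part that bears tray_center but green or orange is not meant.

How it is judged:
By the outcome, as a careful person would: the job done as asked, in the order asked, and still so for the second after the job is handed in, with the robot touching nothing.
It also fails if it takes over 72 s, if anything falls off the work surface, if the arm or the gripper's body presses on something with over 40 N, if the wrist force passes 120 N, or if a joint passes its speed limit or range.

## Working session

There is one attempt and no reset: what is moved stays moved. The work goes in short steps, Python scripts to look and compute and a tool call to move; the robot and the scene stay as the last step left them, time stands still between calls to the robot, and variables do not carry over. Pictures are saved under pics/ and viewed, and the job is handed in when it is done.

Besides the shell and the picture viewer there is one more tool, called after "Call:" as name(argument=value, ...), one argument or row to a line, values as JSON. carry_out: Moves the arm, as the interface text tells. Its arguments: {"type":"object","properties":{"steps":{"type":"array","items":{"type":"array"}},"squeeze":{"type":"number"}},"required":["steps"]}

```bash
mkdir -p pics; ls
python3 - <<'E'
from rig import state, read_camera, tips_ahead
import cv2,json
s=state();print(s,tips_ahead)
for n in("side","top","wrist"):
    d=read_camera(n);im=d.pop("image");cv2.imwrite(f"pics/{n}0.png",im[:,:,::-1]);print(n,d)
E
```

```text
pics
{'time': 0.0, 'qpos': array([-1.23092249,  0.38428523,  0.01633243,  1.37116951, -0.00629405,
        1.38818609, -0.04644918]), 'joint_vel': array([-0.00077857,  0.00018559, -0.00090924, -0.00147219,  0.00052152,
        0.00117371, -0.00020346]), 'effort': array([ 6.10406150e-04, -6.27608871e+01,  8.44318438e-01, -3.71812856e+01,
        1.64819352e-02,  1.44388480e-02,  3.88992987e-05]), 'ee_pos': array([244.78574286, 574.67724332, 302.84209278]), 'eef_rot': array([-1.55654318,  1.56879697, -1.95916293]), 'ft_force': array([-0.7232891 , -0.4911301 ,  0.10269808]), 'ft_torque': array([0.00764929, 0.06161542, 0.00036821]), 'gripper_width': 85.40665664807688} 72.6
side {'fx': 560.0463816712678, 'fy': 560.0463816712678, 'cx': 310.63810424015986, 'cy': 237.96932021722478, 'rvec': array([ 2.07685674, -0.35553881,  0.22702663]), 'tvec': array([-471.39384419,  186.51711984,  938.34493686])}
top {'fx': 452.8245449912373, 'fy': 452.8245449912373, 'cx': 315.7304222252223, 'cy': 240.45786307898146, 'rvec': array([ 2.13227432, -2.1320565 ,  0.18694442]), 'tvec': array([ 81.50759525, 525.82703569, 847.57587033])}
wrist {'fx': 339.45992808773536, 'fy': 339.45992808773536, 'cx': 315.9000531731654, 'cy': 240.76552848648012, 'mount': array([[ 2.76908631e-04, -2.91122051e-01,  9.56685881e-01,
        -6.97582002e+01],
       [ 9.99999930e-01, -1.58868917e-04, -3.37789930e-04,
        -1.14445472e+00],
       [ 2.50325747e-04,  9.56685908e-01,  2.91121987e-01,
        -7.25988078e+01],
       [ 0.00000000e+00,  0.00000000e+00,  0.00000000e+00,
         1.00000000e+00]])}
```

View pics/top0.png

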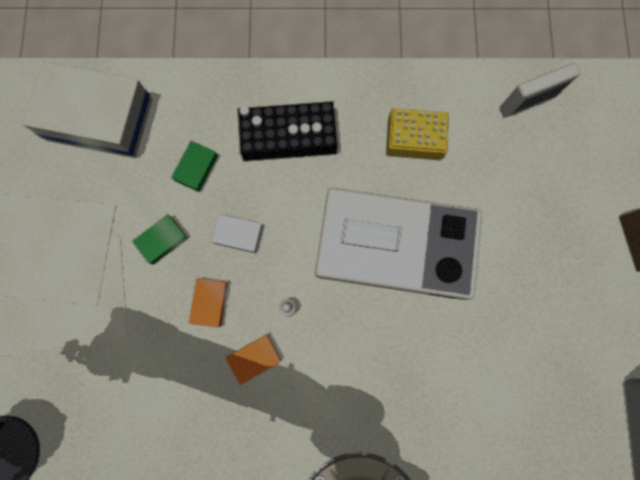

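View pics/side0.png

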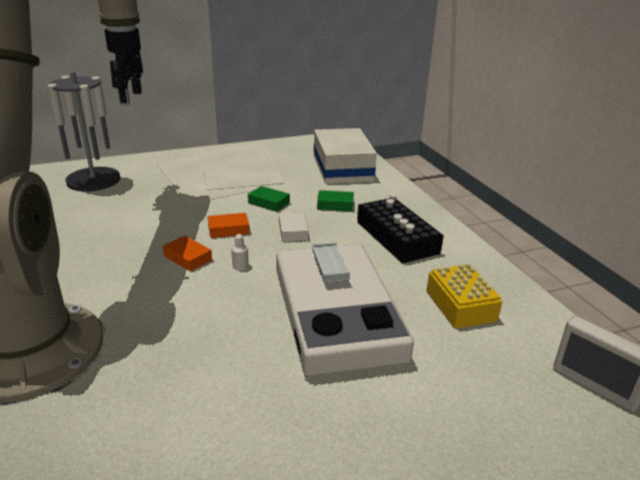

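View pics/wrist0.png

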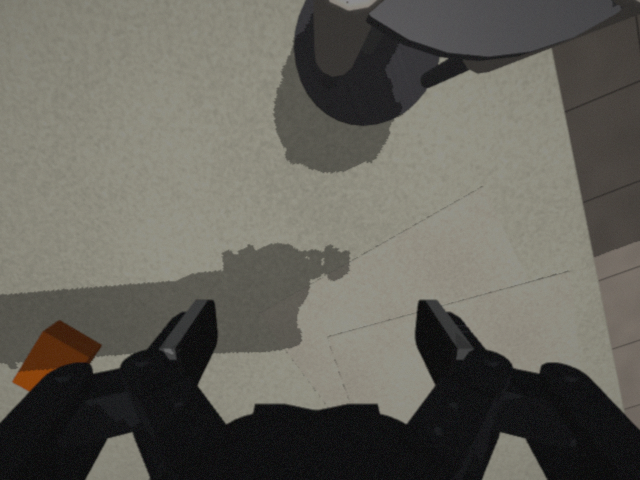

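The top view shows the white tray at about (237,233), the carrier at (371,235), the round key at (449,270) and the square key at (453,227). I'll get sub-pixel corners next.

```bash
cat > h.py <<'E'
import numpy as np,cv2
from scipy.spatial.transform import Rotation as R
from rig import state, read_camera
def cam(n):
    s=state(); d=read_camera(n)
    K=np.array([[d['fx'],0,d['cx']],[0,d['fy'],d['cy']],[0,0,1]])
    if n=='wrist':
        T=np.eye(4);T[:3,:3]=R.from_euler('xyz',s['eef_rot']).as_matrix();T[:3,3]=s['ee_pos']
        M=np.linalg.inv(T@d['mount'])
        Rm,t=M[:3,:3],M[:3,3]
    else: Rm=cv2.Rodrigues(d['rvec'])[0];t=d['tvec']
    return d['image'],K,Rm,t
def unproj(px,z,K,Rm,t):
    px=np.atleast_2d(px).astype(float)
    r=(np.linalg.inv(K)@np.c_[px,np.ones(len(px))].T)
    r=(Rm.T@r).T; c=-Rm.T@t
    return c+r*((z-c[2])/r[:,2])[:,None]
def proj(P,K,Rm,t):
    return cv2.projectPoints(np.atleast_2d(P).astype(float),cv2.Rodrigues(Rm)[0],t,K,None)[0][:,0]
def box(c,yaw,L,W,H,z0=0):
    a=np.array([[x,y,z] for z in(z0,z0+H) for x,y in((-L/2,-W/2),(L/2,-W/2),(L/2,W/2),(-L/2,W/2))])
    return a@R.from_euler('z',yaw).as_matrix().T+np.array([c[0],c[1],0])
E
python3 - <<'E'
from h import *
im,K,Rm,t=cam('top')
print('cam',-Rm.T@t)
g=cv2.cvtColor(im,cv2.COLOR_RGB2GRAY)
for nm,px,z in(('tray',(237,232),28),('carr',(371,234),85),('round',(449,270),75),('sq',(453,227),75),('shk',(399,243),60),('drop',(289,306),70),('g1',(194,165),28),('g2',(158,240),28)):
    print(nm,unproj(px,z,K,Rm,t).round(1))
def crop(x0,y0,x1,y1,n,f):
    c=cv2.resize(im[y0:y1,x0:x1],None,fx=f,fy=f,interpolation=cv2.INTER_CUBIC);cv2.imwrite(n,c[:,:,::-1])
crop(200,200,280,260,'pics/ctray.png',10)
crop(310,180,490,305,'pics/cshk.png',4)
im,K,Rm,t=cam('side')
crop(260,190,420,310,'pics/cside.png',5)
E
```

```text
cam [372.36555236  83.5292014  925.14279084]
tray [[546.1 240.3  28. ]]
carr [[531.3 -22.7  85. ]]
round [[ 464.2 -169.7   75. ]]
sq [[ 546.9 -181.5   75. ]]
shk [[518.3 -79.8  60. ]]
drop [[397.1 131.6  70. ]]
g1 [[687.3 333.5  28. ]]
g2 [[529.7 398.5  28. ]]
```

View pics/ctray.png

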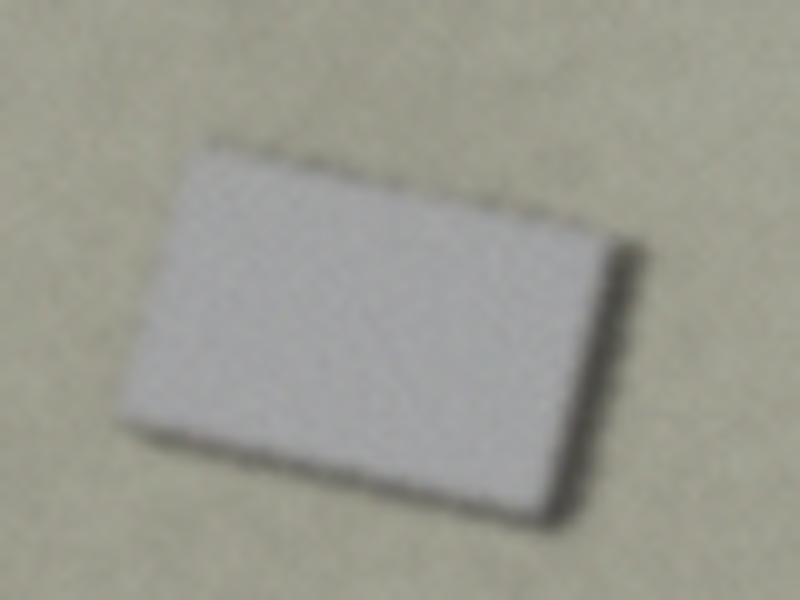

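View pics/cshk.png

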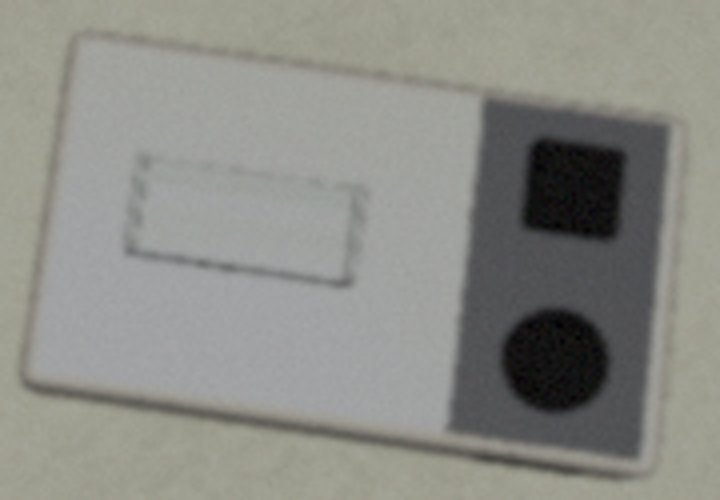

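View pics/cside.png

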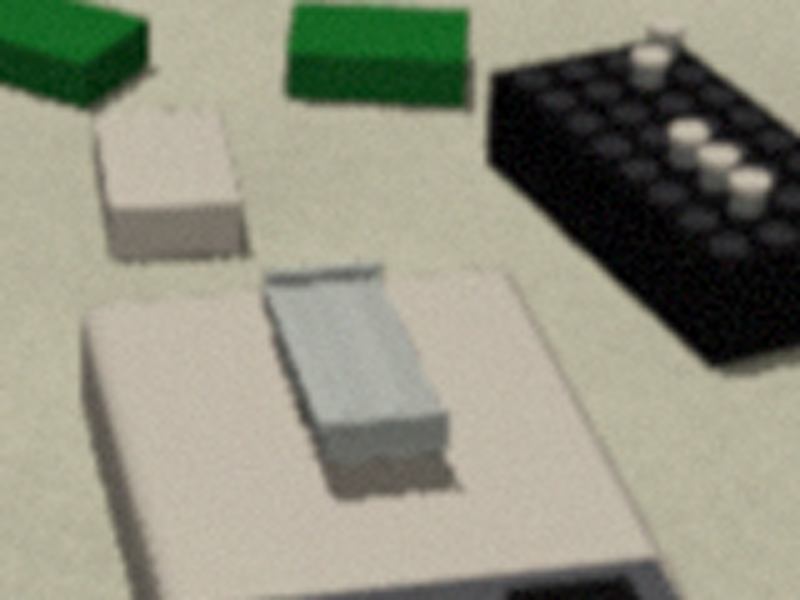

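Run:
```python
from h import *
up=lambda c,x0,y0,f:(np.array(c)+.5)/f-.5+np.array([x0,y0])
T=cam('top');S=cam('side')
def show(n,c,z,x0,y0,f,C):
    P=unproj(up(c,x0,y0,f),z,*C[1:])
    e=np.roll(P,-1,0)-P
    print(n,P[:,:2].round(1).tolist(),'ctr',P.mean(0).round(1),'len',np.linalg.norm(e,axis=1).round(1),'ang',np.degrees(np.arctan2(e[:,1],e[:,0])).round(1))
show('tray top',[(198,142),(612,238),(550,522),(120,426)],28,200,200,10,T)
show('tray side',[(98,113),(222,113),(241,203),(109,207)],28,260,190,5,S)
show('carr top',[(140,155),(368,188),(350,285),(125,252)],91,310,180,4,T)
show('carr side',[(265,278),(382,267),(447,412),(318,424)],91,260,190,5,S)
show('shk top',[(73,32),(687,118),(652,472),(23,385)],60,310,180,4,T)
show('round',[(555,359)],72,310,180,4,T)
show('sq',[(534,138),(625,148),(614,240),(523,232)],75,310,180,4,T)
```

```text
tray top [[583.9, 277.3], [564.0, 192.8], [505.9, 204.0], [525.3, 290.8]] ctr [544.8 241.2  28. ] len [86.8 59.2 89.  60.1] ang [-103.2  169.1   77.4  -13. ]
tray side [[528.1, 291.0], [583.6, 272.7], [563.0, 188.7], [506.1, 203.7]] ctr [545.2 239.   28. ] len [58.4 86.6 58.8 90. ] ang [ -18.2 -103.8  165.2   75.9]
carr top [[560.2, 27.2], [544.3, -79.9], [498.2, -70.0], [513.8, 34.7]] ctr [529.1 -22.   91. ] len [108.2  47.2 105.8  47. ] ang [-98.4 167.9  81.5  -9.2]
carr side [[513.6, 26.3], [559.2, 19.8], [543.1, -80.5], [497.0, -73.0]] ctr [528.2 -26.8  91. ] len [ 46.1 101.6  46.7 100.8] ang [ -8.1 -99.1 170.8  80.5]
shk top [[629.5, 57.5], [585.9, -243.9], [413.2, -216.3], [454.5, 82.3]] ctr [520.7 -80.1  60. ] len [304.5 174.9 301.5 176.7] ang [-98.2 170.9  82.1  -8. ]
round [[465.7, -169.4]] ctr [ 465.7 -169.4   72. ] len [0.] ang [0.]
sq [[572.2, -163.8], [567.3, -207.4], [522.4, -199.6], [526.2, -156.3]] ctr [ 547.  -181.8   75. ] len [43.9 45.6 43.4 46.6] ang [-96.4 170.1  84.9  -9.2]
```

```bash
cat >> h.py <<'E'
def toolrot(d,y):
    d=np.array(d)/np.linalg.norm(d); y=np.array(y)-np.dot(y,d)*d; y/=np.linalg.norm(y)
    return np.c_[d,y,np.cross(d,y)]
def plan(tcp,Rt,label=''):
    s=state();Rc=R.from_euler('xyz',s['eef_rot']).as_matrix()
    rv=R.from_matrix(Rt@Rc.T).as_rotvec(); dp=np.array(tcp)-s['ee_pos']
    n=int(np.ceil(max(np.abs(rv).max()/.12,np.linalg.norm(rv)/.122,np.linalg.norm(dp)/41)))
    n=max(n,1)
    print(label,'n',n,'total cm',(dp/10).round(2),'rv',rv.round(3),'| per row cm',(dp/10/n).round(3),'rv',(rv/n).round(4))
def st():
    s=state();Rc=R.from_euler('xyz',s['eef_rot']).as_matrix()
    print('t',round(s['time'],2),'tcp',s['ee_pos'].round(1),'x',Rc[:,0].round(3),'y',Rc[:,1].round(3),'F',s['ft_force'].round(1),'w',round(s['gripper_width'],1),'q',s['qpos'].round(2))
def U(a): a=np.radians(a);return np.array([np.cos(a),np.sin(a),0])
Z=np.array([0,0,1.])
E
python3 - <<'E'
from h import *
st()
u=U(-103.2); ty=U(-13.2)
for sg in(1,-1):
  Rt=toolrot(-Z*np.cos(np.radians(40))-u*np.sin(np.radians(40)),sg*ty)
  G=np.array([545,240,24])+20*u
  plan(G-50*Rt[:,0]+Z*120,Rt,sg)
  Rv=toolrot(-Z,sg*ty); plan(np.array([545,240,240]),Rv,'vert')
E
```

```text
t 0.35 tcp [244.9 574.9 303.7] x [-0. -0. -1.] y [ 0.392  0.92  -0.   ] F [-0.1 -0.  -0.3] w 85.3 q [-1.23  0.38  0.02  1.37 -0.01  1.39 -0.05]
1 n 13 total cm [ 28.82 -38.57 -12.14] rv [ 0.675  0.341 -1.337] | per row cm [ 2.217 -2.967 -0.934] rv [ 0.0519  0.0263 -0.1029]
vert n 12 total cm [ 30.01 -33.49  -6.37] rv [ 0.    -0.    -1.398] | per row cm [ 2.501 -2.791 -0.531] rv [ 0.     -0.     -0.1165]
-1 n 16 total cm [ 28.82 -38.57 -12.14] rv [ 0.358 -0.706  1.664] | per row cm [ 1.801 -2.41  -0.759] rv [ 0.0224 -0.0441  0.104 ]
vert n 15 total cm [ 30.01 -33.49  -6.37] rv [1.000e-03 0.000e+00 1.743e+00] | per row cm [ 2.001 -2.233 -0.424] rv [0.     0.     0.1162]
```

Call:
carry_out(
  steps=[
    [[2.5,-2.79,-0.53],[0,0,-0.1165],1],
    [[2.5,-2.79,-0.53],[0,0,-0.1165],1],
    [[2.5,-2.79,-0.53],[0,0,-0.1165],1],
    [[2.5,-2.79,-0.53],[0,0,-0.1165],1],
    [[2.5,-2.79,-0.53],[0,0,-0.1165],1],
    [[2.5,-2.79,-0.53],[0,0,-0.1165],1],
    [[2.5,-2.79,-0.53],[0,0,-0.1165],1],
    [[2.5,-2.79,-0.53],[0,0,-0.1165],1],
  ],
)

```text
time: 1.02
ee_pos: [445.9, 350.2, 261.5]
eef_rot: [2.537, 1.57, 1.197]
ft_force: [0.8, 0.5, -0.2]
gripper_width: 85.4
```

Call:
carry_out(
  steps=[
    [[2.5,-2.79,-0.53],[0,0,-0.1165],1],
    [[2.5,-2.79,-0.53],[0,0,-0.1165],1],
    [[2.5,-2.79,-0.53],[0,0,-0.1165],1],
    [[2.5,-2.79,-0.53],[0,0,-0.1165],1],
    [[0,0,0],[0,0,0],1],
    [[0,0,0],[0,0,0],1],
    [[0,0,0],[0,0,0],1],
  ],
)

```text
time: 1.6
ee_pos: [544.8, 240.5, 240.1]
eef_rot: [-1.825, 1.57, 2.658]
ft_force: [-0.5, 0.9, 0.2]
gripper_width: 85.6
```

Run:
```python
from h import *
st()
im,K,Rm,t=cam('wrist');cv2.imwrite('pics/w1.png',im[:,:,::-1]);np.savez('w1.npz',K=K,Rm=Rm,t=t)
print(unproj([[320,240]],28,K,Rm,t))
```

```text
t 1.6 tcp [544.8 240.5 240.1] x [-0.001  0.    -1.   ] y [ 0.974 -0.227 -0.001] F [-0.5  0.9  0.2] w 85.6 q [-0.8   0.37  0.43  1.57 -0.16  1.24 -0.57]
[[546.62730917 227.44342218  28.        ]]
```

View pics/w1.png

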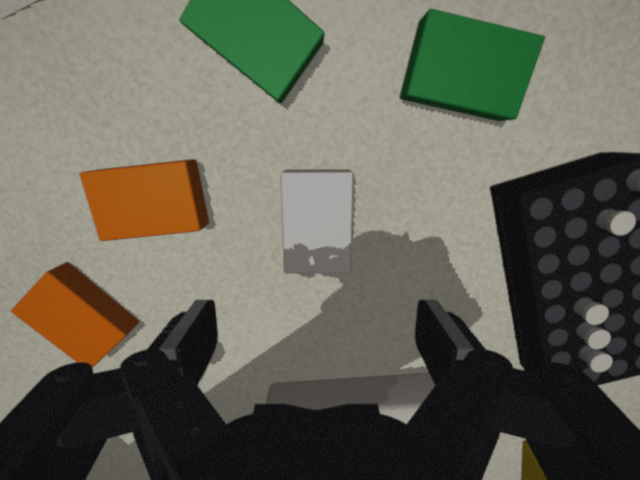

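The wrist picture shows the tray with its plain face up. Its corners are near (282,171), (352,171), (351,273) and (284,273).

Run:
```python
from h import *
d=np.load('w1.npz')
P=unproj([(282,171),(352,171),(351.5,273),(284,273)],28,d['K'],d['Rm'],d['t'])
e=np.roll(P,-1,0)-P
print(P.round(1),P.mean(0),np.linalg.norm(e,axis=1),np.degrees(np.arctan2(e[:,1],e[:,0])))
u=U(-102.7); ty=U(-12.7)
f=np.radians(40)
Rt=toolrot(-Z*np.cos(f)-u*np.sin(f),ty)
for c in([544.5,240.5],):
  G=np.array([*c,24])+20*u
  plan(G-52*Rt[:,0]-60*Rt[:,0],Rt,'pre'); print('then 60mm along',Rt[:,0].round(3))
```

```text
[[529.6 291.9  28. ]
 [585.3 278.9  28. ]
 [567.1 191.   28. ]
 [508.4 204.7  28. ]] [547.59706116 241.62856452  28.        ] [57.18443285 89.70835999 60.328904   89.68602995] [ -13.14069653 -101.65541931  166.86316762   76.33593645]
pre n 6 total cm [ -2.01  -9.07 -13.04] rv [ 0.68  -0.156  0.005] | per row cm [-0.334 -1.511 -2.174] rv [ 0.1133 -0.026   0.0009]
then 60mm along [ 0.141  0.627 -0.766]
```

Call:
carry_out(
  steps=[
    [[-0.31,-1.51,-2.17],[0.1133,-0.026,0],1],
    [[-0.31,-1.51,-2.17],[0.1133,-0.026,0],1],
    [[-0.31,-1.51,-2.17],[0.1133,-0.026,0],1],
    [[-0.31,-1.51,-2.17],[0.1133,-0.026,0],1],
    [[-0.31,-1.51,-2.17],[0.1133,-0.026,0],1],
    [[-0.31,-1.51,-2.17],[0.1133,-0.026,0],1],
    [[0,0,0],[0,0,0],1],
    [[0,0,0],[0,0,0],1],
  ],
)

```text
time: 2.32
ee_pos: [526.2, 159.3, 121.6]
eef_rot: [-3.117, 0.949, 1.367]
ft_force: [0.0, -0.1, 0.5]
gripper_width: 85.5
```

Run:
```python
from h import *
st()
u=U(-102.7); ty=U(-12.7)
f=np.radians(40)
Rt=toolrot(-Z*np.cos(f)-u*np.sin(f),ty)
G=np.array([546,240.7,24])+20*u
plan(G-52*Rt[:,0],Rt,'grasp')
im,K,Rm,t=cam('wrist');cv2.imwrite('pics/w2.png',im[:,:,::-1])
im,K,Rm,t=cam('side');cv2.imwrite('pics/s2.png',cv2.resize(im[60:330,130:490],None,fx=2.2,fy=2.2)[:,:,::-1])
```

```text
t 2.32 tcp [526.2 159.3 121.6] x [ 0.118  0.57  -0.813] y [ 0.975 -0.221 -0.014] F [ 0.  -0.1  0.5] w 85.5 q [-0.28  0.37  0.26  1.99 -0.97  0.89  0.4 ]
grasp n 2 total cm [ 0.81  2.93 -5.78] rv [ 0.071 -0.031  0.001] | per row cm [ 0.404  1.463 -2.89 ] rv [ 0.0357 -0.0153  0.0006]
```

View pics/w2.png

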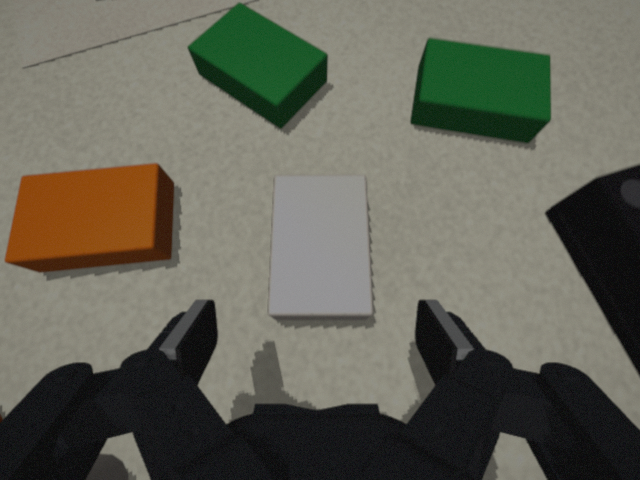

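View pics/s2.png

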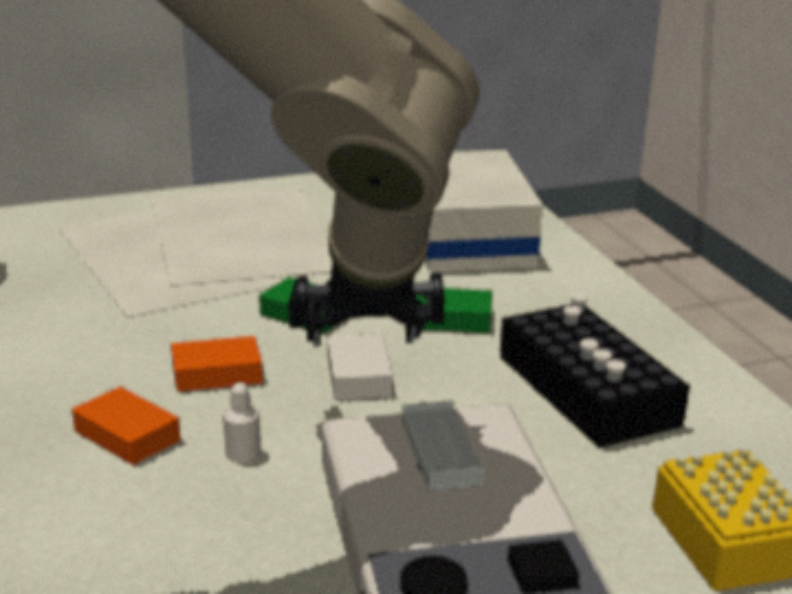

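Call:
carry_out(
  steps=[
    [[0.13,0.49,-0.96],[0.014,-0.006,0],1],
    [[0.13,0.49,-0.96],[0.014,-0.006,0],1],
    [[0.13,0.49,-0.96],[0.014,-0.006,0],1],
    [[0.13,0.49,-0.96],[0.014,-0.006,0],1],
    [[0.13,0.49,-0.96],[0.014,-0.006,0],1],
    [[0,0,0],[0,0,0],1],
    [[0,0,0],[0,0,0],1],
  ],
)

```text
time: 3.0
ee_pos: [533.4, 187.1, 75.6]
eef_rot: [3.137, 0.873, 1.35]
ft_force: [0.6, 0.5, -0.0]
gripper_width: 85.3
```

Run:
```python
from h import *
st()
u=U(-102.7); ty=U(-12.7)
f=np.radians(40)
Rt=toolrot(-Z*np.cos(f)-u*np.sin(f),ty)
G=np.array([546,240.7,24])+20*u
plan(G-52*Rt[:,0],Rt,'grasp')
im,K,Rm,t=cam('wrist');cv2.imwrite('pics/w3.png',im[:,:,::-1])
im,K,Rm,t=cam('side');cv2.imwrite('pics/s3.png',cv2.resize(im[160:280,200:360],None,fx=5,fy=5,interpolation=cv2.INTER_CUBIC)[:,:,::-1])
```

```text
t 3.0 tcp [533.4 187.1  75.6] x [ 0.141  0.627 -0.766] y [ 0.977 -0.215  0.003] F [ 0.6  0.5 -0. ] w 85.3 q [-0.23  0.48  0.18  2.01 -1.16  0.83  0.61]
grasp n 1 total cm [ 0.09  0.15 -1.17] rv [ 0.001  0.003 -0.005] | per row cm [ 0.087  0.151 -1.174] rv [ 0.0009  0.0031 -0.0048]
```

View pics/w3.png

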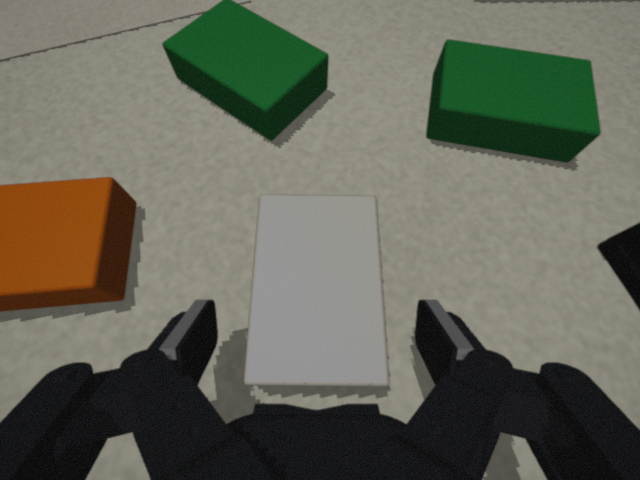

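View pics/s3.png

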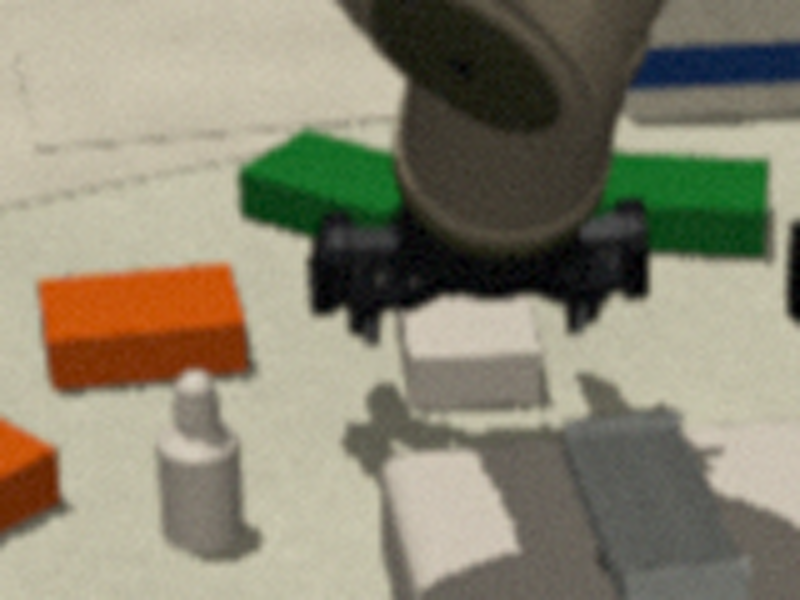

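Call:
carry_out(
  steps=[
    [[0.04,0.07,-0.52],[0,0,0],1],
    [[0.04,0.07,-0.52],[0,0,0],1],
    [[0,0,0],[0,0,0],0.5],
    [[0,0,0],[0,0,0],0.3],
    [[0,0,0],[0,0,0],0.3],
    [[0,0,0],[0,0,0],0.3],
    [[0,0,0],[0,0,0],0.3],
    [[0,0,0],[0,0,0],0.3],
  ],
  squeeze=45,
)

```text
time: 3.77
ee_pos: [534.5, 186.0, 64.4]
eef_rot: [3.137, 0.873, 1.346]
ft_force: [0.6, 0.1, -0.7]
gripper_width: 59.1
```

Run:
```python
from h import *
st()
im,K,Rm,t=cam('wrist');cv2.imwrite('pics/w4.png',im[:,:,::-1])
```

```text
t 3.77 tcp [534.5 186.   64.4] x [ 0.143  0.626 -0.766] y [ 0.976 -0.219  0.003] F [ 0.6  0.1 -0.7] w 59.1 q [-0.23  0.5   0.18  2.01 -1.19  0.82  0.63]
```

View pics/w4.png

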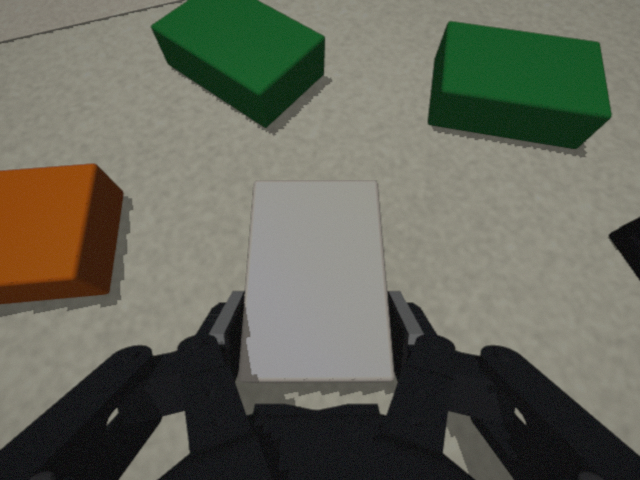

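Call:
carry_out(
  steps=[
    [[0,0,0.8],[0,0,0],0.3],
    [[0,0,2],[0,0,0],0.3],
    [[0,0,2.5],[0,0,0],0.3],
    [[0,0,2],[0,0,0],0.3],
    [[0.1,0.5,0.5],[-0.0958,0.0216,0],0.3],
    [[0.1,0.5,0.3],[-0.0958,0.0216,0],0.3],
    [[0.1,0.5,0.3],[-0.0958,0.0216,0],0.3],
    [[0.1,0.5,0.3],[-0.0958,0.0216,0],0.3],
  ],
)

```text
time: 4.48
ee_pos: [539.0, 205.8, 153.2]
eef_rot: [3.123, 1.269, 1.33]
ft_force: [-0.5, -0.3, -2.3]
gripper_width: 59.0
```

Run:
```python
from h import *
st()
im,K,Rm,t=cam('side');cv2.imwrite('pics/s4.png',cv2.resize(im[100:280,160:400],None,fx=3.3,fy=3.3,interpolation=cv2.INTER_CUBIC)[:,:,::-1])
```

```text
t 4.48 tcp [539.  205.8 153.2] x [ 0.071  0.288 -0.955] y [ 0.975 -0.22   0.006] F [-0.5 -0.3 -2.3] w 59.0 q [-0.58  0.34  0.35  1.84 -0.5   0.89 -0.18]
```

View pics/s4.png

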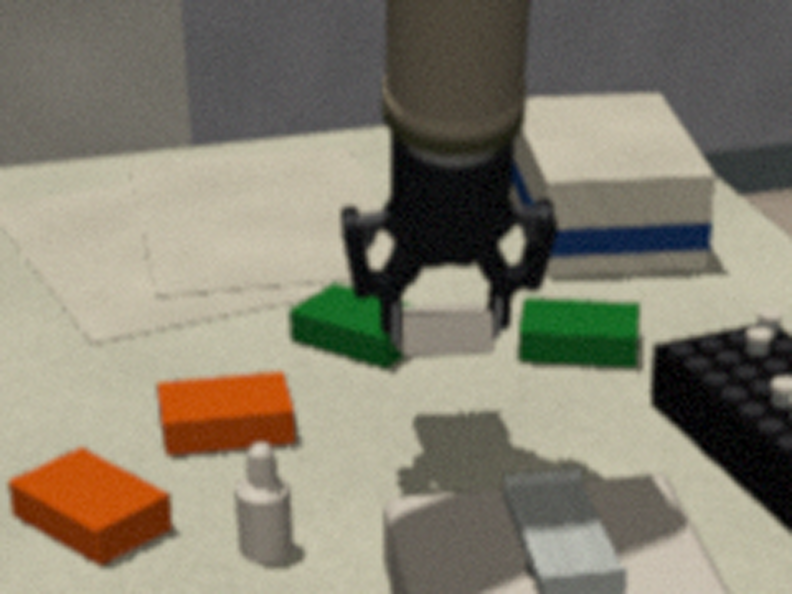

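Call:
carry_out(
  steps=[
    [[0.1,0.5,0.2],[-0.0958,0.0216,0],0.3],
    [[0.1,0.5,0.2],[-0.0958,0.0216,0],0.3],
    [[0.1,0.5,0.2],[-0.0958,0.0216,0],0.3],
    [[0.1,0.5,0.2],[-0.0958,0.0216,0],0.3],
    [[0.1,0.5,0.2],[-0.0958,0.0216,0],0.3],
    [[0.1,0.5,0.2],[-0.0958,0.0216,0],0.3],
    [[0.1,0.5,0],[-0.0958,0.0216,0],0.3],
    [[0.1,0.5,0],[-0.0958,0.0216,0],0.3],
  ],
)

```text
time: 5.2
ee_pos: [546.0, 246.7, 163.7]
eef_rot: [-0.004, 1.089, -1.793]
ft_force: [0.0, 0.3, -1.7]
gripper_width: 59.2
```

Call:
carry_out(
  steps=[
    [[0.1,0.5,0],[-0.0958,0.0216,0],0.3],
    [[0.1,0.5,0],[-0.0958,0.0216,0],0.3],
    [[0.1,0.5,0],[-0.0958,0.0216,0],0.3],
    [[0.1,0.5,0],[-0.0958,0.0216,0],0.3],
    [[0,0,0],[0,0,0],0.3],
    [[0,0,0],[0,0,0],0.3],
  ],
)

```text
time: 5.7
ee_pos: [549.7, 266.5, 160.7]
eef_rot: [-0.008, 0.698, -1.793]
ft_force: [-0.4, -0.1, -0.6]
gripper_width: 59.2
```

Run:
```python
from h import *
st()
f=np.radians(50);u=U(-102.7)
Rt=toolrot(-Z*np.cos(f)+u*np.sin(f),U(-12.7)); plan(state()['ee_pos'],Rt)
im,K,Rm,t=cam('side');cv2.imwrite('pics/s5.png',cv2.resize(im[100:280,160:400],None,fx=3.3,fy=3.3,interpolation=cv2.INTER_CUBIC)[:,:,::-1])
im,K,Rm,t=cam('wrist');cv2.imwrite('pics/w5.png',im[:,:,::-1])
```

```text
t 5.7 tcp [549.7 266.5 160.7] x [-0.169 -0.747 -0.643] y [ 0.976 -0.216 -0.006] F [-0.4 -0.1 -0.6] w 59.2 q [-1.    0.94  0.53  1.16  0.18  1.77 -0.76]
 n 1 total cm [0. 0. 0.] rv [-0.001 -0.006 -0.004] | per row cm [0. 0. 0.] rv [-0.0015 -0.0057 -0.0042]
```

View pics/s5.png

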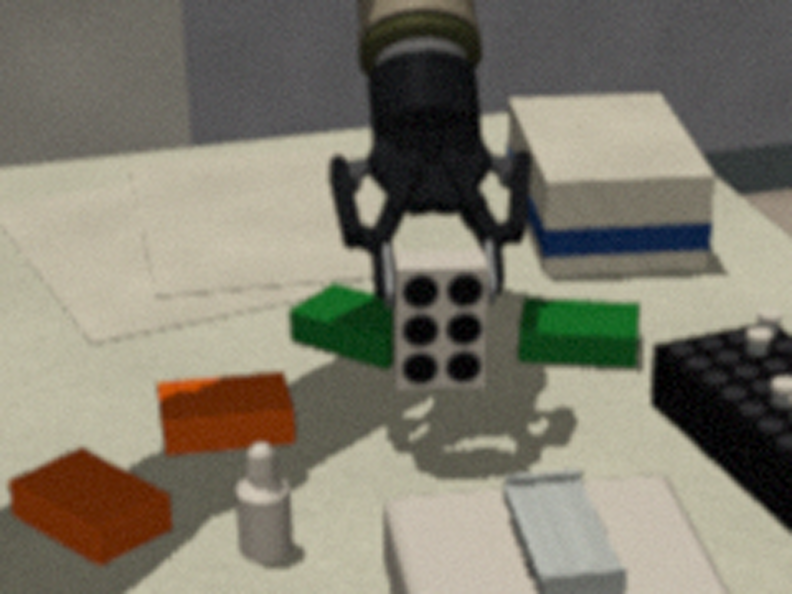

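View pics/w5.png

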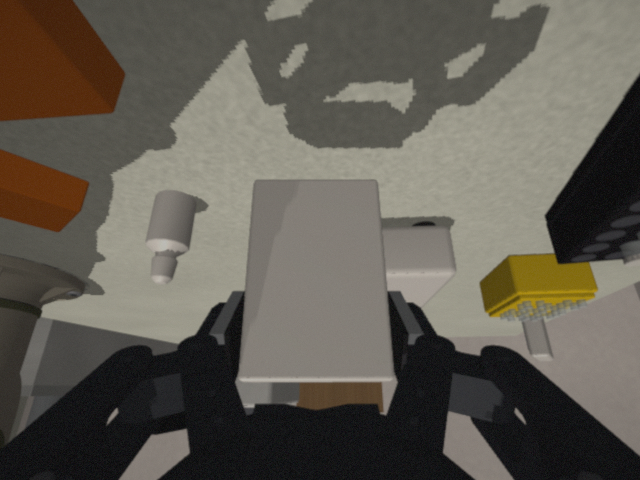

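Call:
carry_out(
  steps=[
    [[0,0,-1],[0,0,0],0.3],
    [[0,0,-1.5],[0,0,0],0.3],
    [[0,0,-1.5],[0,0,0],0.3],
    [[0,0,-1],[0,0,0],0.3],
    [[0,0,-0.4],[0,0,0],0.3],
    [[0,0,-0.2],[0,0,0],0.3],
    [[0,0,0],[0,0,0],0.3],
    [[0,0,0],[0,0,0],0.3],
  ],
)

```text
time: 6.47
ee_pos: [550.6, 266.3, 107.7]
eef_rot: [-0.0, 0.698, -1.79]
ft_force: [0.6, -0.0, -0.6]
gripper_width: 58.6
```

Call:
carry_out(
  steps=[
    [[0,0,-0.1],[0,0,0],0.3],
    [[0,0,-0.1],[0,0,0],0.3],
    [[0,0,0],[0,0,0],0.3],
  ],
)

```text
time: 6.72
ee_pos: [550.5, 266.3, 105.6]
eef_rot: [-0.001, 0.698, -1.79]
ft_force: [-0.6, 0.4, -1.2]
gripper_width: 59.1
```

Run:
```python
from h import *
st()
im,K,Rm,t=cam('side');cv2.imwrite('pics/s6.png',cv2.resize(im[140:270,220:380],None,fx=5,fy=4.6,interpolation=cv2.INTER_CUBIC)[:,:,::-1])
```

```text
t 6.72 tcp [550.5 266.3 105.6] x [-0.166 -0.748 -0.643] y [ 0.976 -0.217 -0.001] F [-0.6  0.4 -1.2] w 59.1 q [-1.    1.    0.52  1.18  0.16  1.69 -0.8 ]
```

View pics/s6.png

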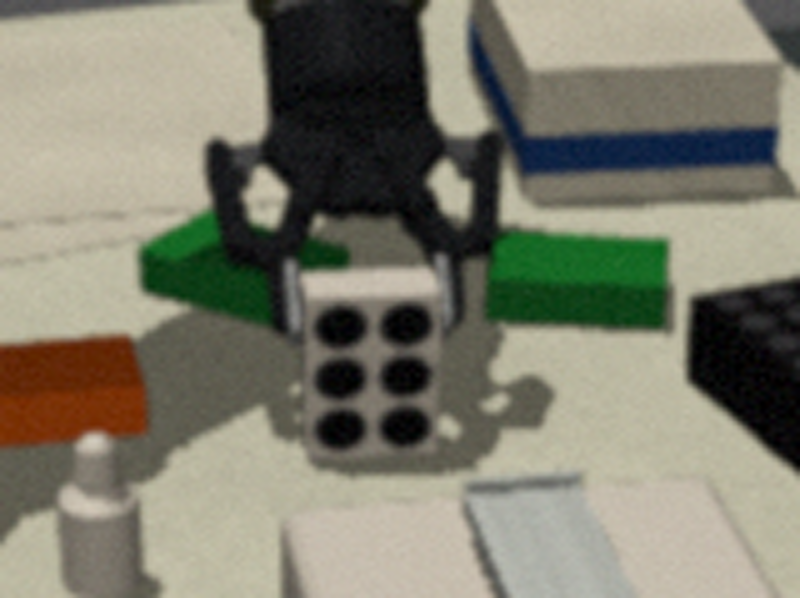

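Call:
carry_out(
  steps=[
    [[0,0,-0.15],[0,0,0],0.3],
    [[0,0,-0.1],[0,0,0],0.3],
    [[0,0,0],[0,0,0],0.3],
  ],
)

```text
time: 7.02
ee_pos: [550.5, 266.3, 103.4]
eef_rot: [-0.0, 0.697, -1.79]
ft_force: [-1.4, 0.9, 3.2]
gripper_width: 59.5
```

Call:
carry_out(
  steps=[
    [[0,0,-0.1],[0,0,0],0.3],
    [[0,0,0],[0,0,0],0.3],
  ],
)

```text
time: 7.18
ee_pos: [550.5, 266.3, 103.3]
eef_rot: [0.0, 0.697, -1.79]
ft_force: [-2.6, 2.1, 8.4]
gripper_width: 58.9
```

Call:
carry_out(
  steps=[
    [[0,0,-0.1],[0,0,0],0.3],
    [[0,0,0],[0,0,0],0.3],
  ],
)

```text
time: 7.35
ee_pos: [550.4, 266.4, 103.3]
eef_rot: [0.001, 0.697, -1.79]
ft_force: [-3.9, 2.8, 13.3]
gripper_width: 59.5
```

Call:
carry_out(
  steps=[
    [[0,0,0.15],[0,0,0],0.3],
    [[0,0,0],[0,0,0],0.72],
    [[0,0,0],[0,0,0],0.76],
    [[0,0,0],[0,0,0],0.85],
    [[0,0,0],[0,0,0],1],
    [[0,0,0],[0,0,0],1],
    [[0,0,0],[0,0,0],1],
  ],
)

```text
time: 7.93
ee_pos: [550.4, 266.1, 102.2]
eef_rot: [-0.001, 0.697, -1.79]
ft_force: [-0.7, -0.4, -0.3]
gripper_width: 85.5
```

Run:
```python
from h import *
st()
im,K,Rm,t=cam('side');cv2.imwrite('pics/s7.png',cv2.resize(im[140:270,220:380],None,fx=5,fy=4.6,interpolation=cv2.INTER_CUBIC)[:,:,::-1])
im,K,Rm,t=cam('wrist');cv2.imwrite('pics/w7.png',im[:,:,::-1])
```

```text
t 7.93 tcp [550.4 266.1 102.2] x [-0.167 -0.748 -0.642] y [ 0.976 -0.217 -0.001] F [-0.7 -0.4 -0.3] w 85.5 q [-1.    1.    0.52  1.18  0.16  1.69 -0.8 ]
```

View pics/s7.png

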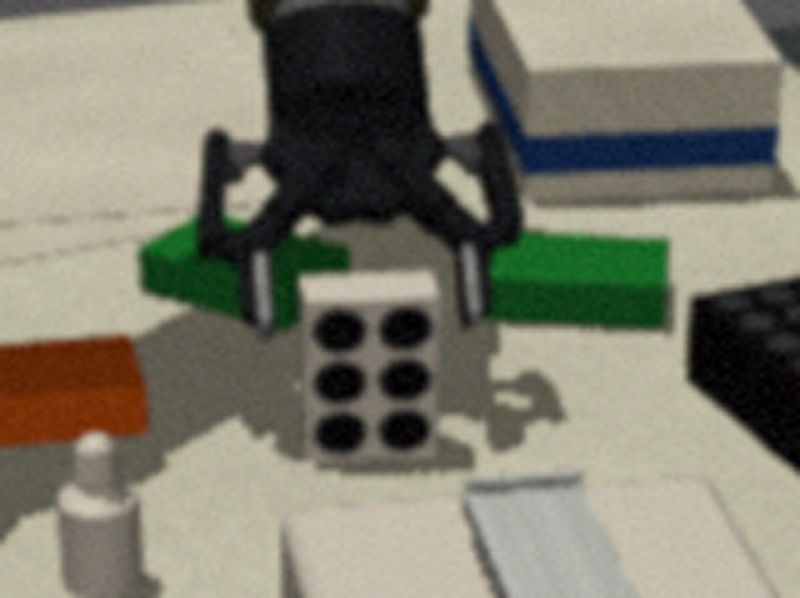

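View pics/w7.png

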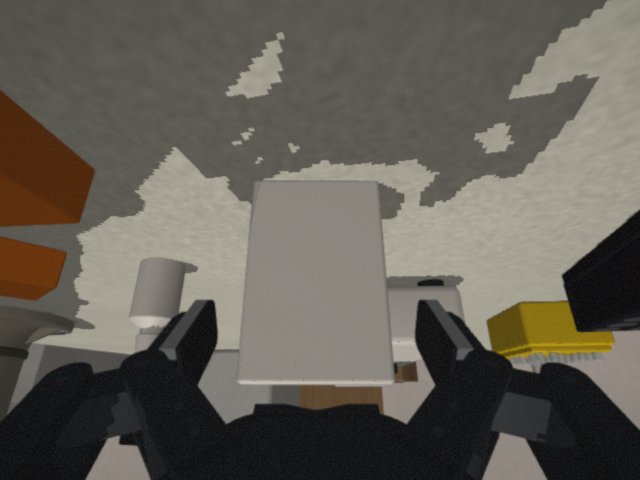

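Call:
carry_out(
  steps=[
    [[0.25,1.1,0.96],[0,0,0],1],
    [[0.34,1.5,1.28],[0,0,0],1],
    [[0.4,1.9,1.7],[0,0,0],1],
    [[0.4,1.9,1.7],[0,0,0],1],
    [[0,0,3],[0.08,-0.018,0],1],
    [[0,-1,3],[0.0958,-0.0216,0],1],
    [[0,-2,2],[0.0958,-0.0216,0],1],
    [[0,-2,1],[0.0958,-0.0216,0],1],
  ],
)

```text
time: 8.7
ee_pos: [565.2, 281.0, 251.9]
eef_rot: [0.01, 1.082, -1.778]
ft_force: [1.0, 0.3, 0.4]
gripper_width: 85.3
```

Run:
```python
from h import *
st()
im,K,Rm,t=cam('wrist');cv2.imwrite('pics/w8.png',im[:,:,::-1]);np.savez('w8.npz',K=K,Rm=Rm,t=t)
im,K,Rm,t=cam('side');cv2.imwrite('pics/s8.png',cv2.resize(im[140:270,220:380],None,fx=5,fy=4.6,interpolation=cv2.INTER_CUBIC)[:,:,::-1])
u=U(-102.7);f=np.radians(40)
Rt=toolrot(-Z*np.cos(f)-u*np.sin(f),U(-12.7))
G=np.array([538.5,217.1,68])
plan(G-132*Rt[:,0],Rt); print(G-132*Rt[:,0])
```

```text
t 8.7 tcp [565.2 281.  251.9] x [-0.097 -0.46  -0.883] y [ 0.977 -0.215  0.005] F [1.  0.3 0.4] w 85.3 q [-0.94  0.69  0.5   1.19  0.06  1.66 -0.71]
 n 10 total cm [ -4.7  -13.87  -8.6 ] rv [ 1.159 -0.258  0.011] | per row cm [-0.47  -1.387 -0.86 ] rv [ 0.1159 -0.0258  0.0011]
[519.84649706 134.32787967 169.11786649]
```

View pics/w8.png

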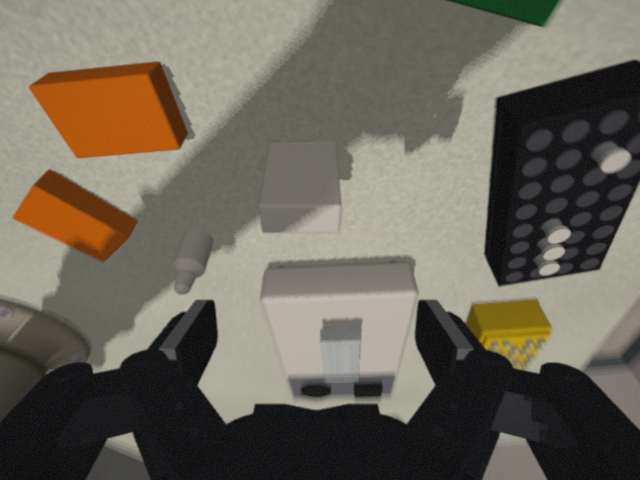

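View pics/s8.png

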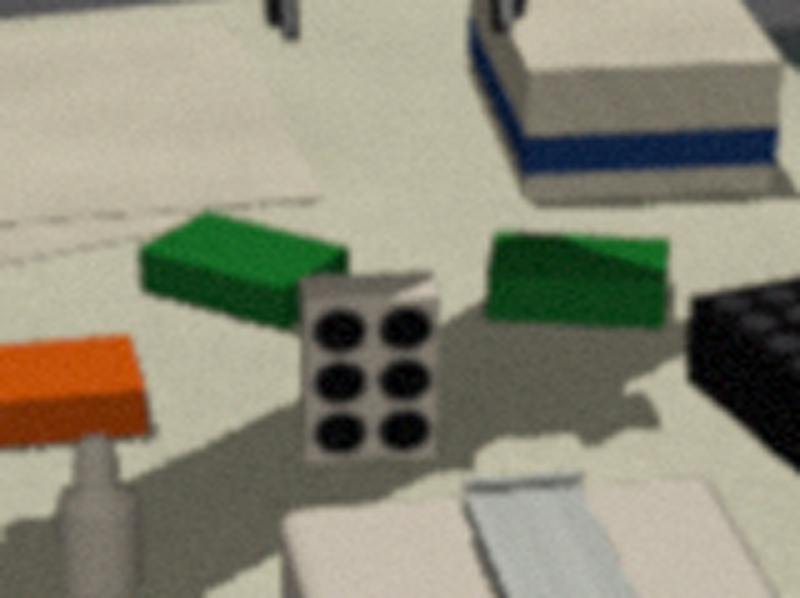

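Run:
```python
from h import *
d=np.load('w8.npz')
P=unproj([(264,205),(340,204),(341,231),(262,231)],90,d['K'],d['Rm'],d['t']);print(P,P.mean(0))
```

```text
[[519.41700177 234.39528975  90.        ]
 [572.22015186 223.47221228  90.        ]
 [568.6046202  197.34016737  90.        ]
 [509.8185205  210.57878139  90.        ]] [542.51507358 216.4466127   90.        ]
```

Call:
carry_out(
  steps=[
    [[-0.4,-1.2,-0.2],[0.0944,-0.021,0],1],
    [[-0.4,-1.2,-0.2],[0.0944,-0.021,0],1],
    [[-0.4,-1.2,-0.2],[0.0944,-0.021,0],1],
    [[-0.4,-1.2,-0.2],[0.0944,-0.021,0],1],
    [[-0.4,-1.2,-0.2],[0.0944,-0.021,0],1],
    [[-0.4,-1.2,-0.2],[0.0944,-0.021,0],1],
    [[-0.4,-1.2,-0.2],[0.0944,-0.021,0],1],
    [[-0.4,-1.2,-0.2],[0.0944,-0.021,0],1],
  ],
)

```text
time: 9.47
ee_pos: [532.2, 183.4, 233.5]
eef_rot: [3.133, 1.289, 1.343]
ft_force: [0.7, -0.2, 0.7]
gripper_width: 85.3
```

Call:
carry_out(
  steps=[
    [[-0.3,-1.2,-0.5],[0.0944,-0.021,0],1],
    [[-0.3,-1.2,-0.5],[0.0944,-0.021,0],1],
    [[-0.3,-1.2,-0.5],[0.0944,-0.021,0],1],
    [[-0.3,-1.2,-0.5],[0.0944,-0.021,0],1],
    [[0,0,-1],[0,0,0],1],
    [[0,0,-1],[0,0,0],1],
    [[0,0,-1],[0,0,0],1],
    [[0,0,0],[0,0,0],1],
  ],
)

```text
time: 10.13
ee_pos: [519.2, 137.6, 180.6]
eef_rot: [-3.137, 0.909, 1.358]
ft_force: [-0.9, 1.0, 0.1]
gripper_width: 85.6
```

Run:
```python
from h import *
st()
im,K,Rm,t=cam('wrist');cv2.imwrite('pics/w9.png',im[:,:,::-1]);np.savez('w9.npz',K=K,Rm=Rm,t=t)
u=U(-102.7);f=np.radians(40)
Rt=toolrot(-Z*np.cos(f)-u*np.sin(f),U(-12.7))
G=np.array([538.5,217.1,68])
plan(G-132*Rt[:,0],Rt); print(G-132*Rt[:,0])
```

```text
t 10.13 tcp [519.2 137.6 180.6] x [ 0.13   0.601 -0.789] y [ 0.977 -0.214 -0.003] F [-0.9  1.   0.1] w 85.6 q [-0.35  0.28  0.41  1.99 -0.94  1.02  0.39]
 n 1 total cm [ 0.02 -0.35 -1.25] rv [ 0.035 -0.009 -0.006] | per row cm [ 0.023 -0.349 -1.253] rv [ 0.0345 -0.0094 -0.0057]
[519.84649706 134.32787967 169.11786649]
```

View pics/w9.png

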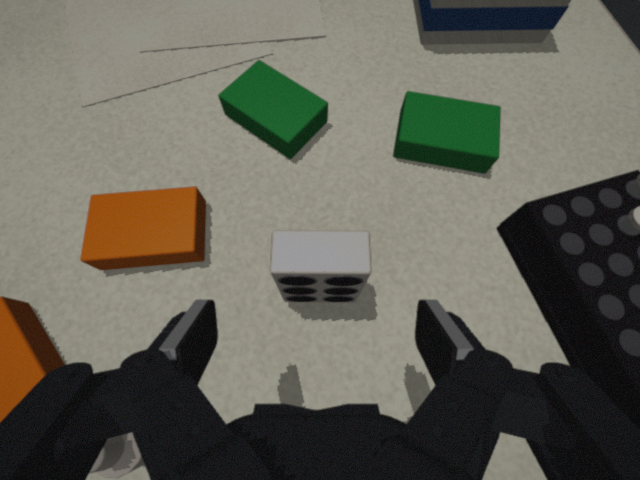

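Run:
```python
from h import *
d=np.load('w9.npz')
P=unproj([(272,231),(369,231),(370,273),(270,273)],90,d['K'],d['Rm'],d['t']);print(P.round(1),P.mean(0))
u=U(-102.7);f=np.radians(40)
Rt=toolrot(-Z*np.cos(f)-u*np.sin(f),U(-12.7))
G=np.array([540.5,216.2,68])
plan(G-52*Rt[:,0],Rt,'grasp'); plan(G-72*Rt[:,0],Rt,'-20')
```

```text
[[514.3 234.7  90. ]
 [572.  222.   90. ]
 [565.5 196.3  90. ]
 [508.7 208.8  90. ]] [540.10578974 215.46184706  90.        ]
grasp n 3 total cm [ 1.35  4.58 -7.38] rv [ 0.035 -0.009 -0.006] | per row cm [ 0.451  1.526 -2.461] rv [ 0.0115 -0.0031 -0.0019]
-20 n 2 total cm [ 1.07  3.32 -5.85] rv [ 0.035 -0.009 -0.006] | per row cm [ 0.535  1.661 -2.925] rv [ 0.0173 -0.0047 -0.0029]
```

Call:
carry_out(
  steps=[
    [[0.21,0.66,-1.17],[0.007,-0.002,-0.001],1],
    [[0.21,0.66,-1.17],[0.007,-0.002,-0.001],1],
    [[0.21,0.66,-1.17],[0.007,-0.002,-0.001],1],
    [[0.21,0.66,-1.17],[0.007,-0.002,-0.001],1],
    [[0.21,0.66,-1.17],[0.007,-0.002,-0.001],1],
    [[0.14,0.63,-0.76],[0,0,0],1],
    [[0.14,0.63,-0.76],[0,0,0],1],
    [[0,0,0],[0,0,0],1],
  ],
)

```text
time: 10.85
ee_pos: [532.9, 184.2, 108.2]
eef_rot: [3.14, 0.871, 1.349]
ft_force: [-1.8, -0.2, -0.2]
gripper_width: 85.2
```

Run:
```python
from h import *
st()
im,K,Rm,t=cam('wrist');cv2.imwrite('pics/w10.png',im[:,:,::-1])
u=U(-102.7);f=np.radians(40)
Rt=toolrot(-Z*np.cos(f)-u*np.sin(f),U(-12.7))
G=np.array([540.5,216.2,68])
plan(G-52*Rt[:,0],Rt,'grasp')
```

```text
t 10.85 tcp [532.9 184.2 108.2] x [ 0.142  0.628 -0.765] y [ 0.976 -0.219  0.001] F [-1.8 -0.2 -0.2] w 85.2 q [-0.35  0.43  0.33  2.01 -1.15  0.9   0.55]
grasp n 1 total cm [-0.    0.04 -0.1 ] rv [-0.001  0.002 -0.   ] | per row cm [-0.005  0.038 -0.099] rv [-0.0014  0.0021 -0.0001]
```

View pics/w10.png

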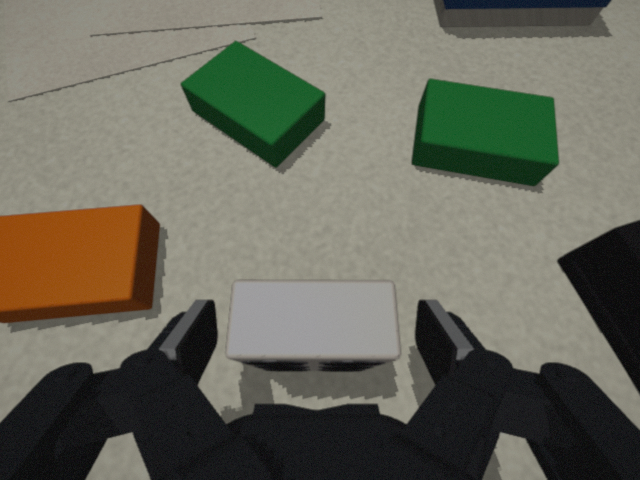

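Call:
carry_out(
  steps=[
    [[0,0,0],[0,0,0],0.85],
    [[0,0,0],[0,0,0],0.76],
    [[0,0,0],[0,0,0],0.7],
    [[0,0,0],[0,0,0],0.3],
    [[0,0,0],[0,0,0],0.3],
    [[0,0,0],[0,0,0],0.3],
    [[0,0,0.1],[0,0,0],0.3],
  ],
  squeeze=45,
)

```text
time: 11.48
ee_pos: [533.8, 181.4, 110.4]
eef_rot: [3.137, 0.871, 1.342]
ft_force: [0.7, -0.5, -1.1]
gripper_width: 59.4
```

Run:
```python
from h import *
st()
im,K,Rm,t=cam('wrist');cv2.imwrite('pics/w11.png',im[:,:,::-1]);np.savez('w11.npz',K=K,Rm=Rm,t=t)
```

```text
t 11.48 tcp [533.8 181.4 110.4] x [ 0.146  0.628 -0.765] y [ 0.975 -0.223  0.003] F [ 0.7 -0.5 -1.1] w 59.4 q [-0.35  0.42  0.33  2.01 -1.15  0.9   0.55]
```

View pics/w11.png

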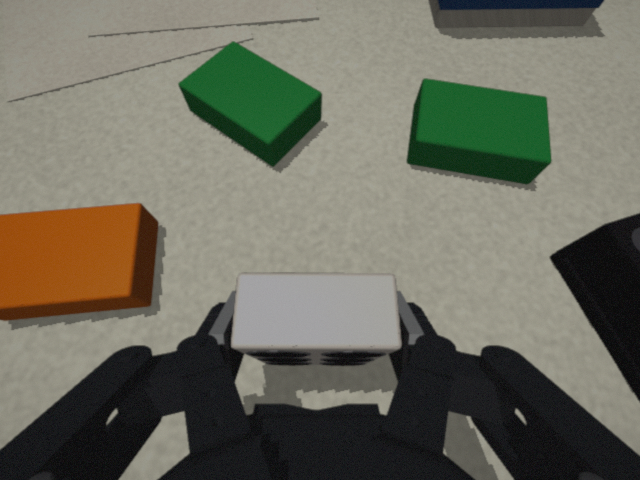

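Run:
```python
from h import *
d=np.load('w11.npz')
P=unproj([(239,274),(396,274),(400,349),(233,349)],91,d['K'],d['Rm'],d['t']);print(P.round(1),P.mean(0))
e=np.roll(P,-1,0)-P;print(np.linalg.norm(e,axis=1))
s=state();Rc=R.from_euler('xyz',s['eef_rot']).as_matrix()
c=P.mean(0).copy();c[2]=46
rel=Rc.T@(c-s['ee_pos']);print('rel tool',rel)
rel2=Rc.T@(np.array([540.5,216.2,46])-s['ee_pos']);print(rel2)
u=U(-98.4);f=np.radians(50)
Rt=toolrot(-Z*np.cos(f)+u*np.sin(f),U(-8.4))
for r in(rel,rel2):
  tc=np.array([528.7,-24.4,160])-Rt@r; print(tc); plan(tc,Rt)
```

```text
[[518.2 234.6  91. ]
 [574.9 221.7  91. ]
 [567.8 196.   91. ]
 [512.6 208.6  91. ]] [543.36345216 215.21405193  91.        ]
[58.14775754 26.63381186 56.69817469 26.56626097]
rel tool [71.83261387  1.61307509 14.63769964]
[72.03359183 -1.39805974 14.3844671 ]
[536.51722183  39.5803026  194.95998569]
 n 13 total cm [  0.27 -14.18   8.46] rv [-1.545  0.293  0.059] | per row cm [ 0.021 -1.091  0.651] rv [-0.1189  0.0225  0.0045]
[539.49476625  39.13170479 195.28315922]
 n 13 total cm [  0.57 -14.23   8.49] rv [-1.545  0.293  0.059] | per row cm [ 0.044 -1.095  0.653] rv [-0.1189  0.0225  0.0045]
```

Call:
carry_out(
  steps=[
    [[0,0,1],[0,0,0],0.3],
    [[0,0,2.5],[0,0,0],0.3],
    [[0,0,2.5],[0,0,0],0.3],
    [[0,0,2.5],[0,0,0],0.3],
    [[0,0,0.7],[-0.0966,0.0183,0.0037],0.3],
    [[0.04,-0.2,0.1],[-0.0966,0.0183,0.0037],0.3],
    [[0.04,-0.6,0.1],[-0.0966,0.0183,0.0037],0.3],
    [[0.04,-1,0.1],[-0.0966,0.0183,0.0037],0.3],
  ],
)

```text
time: 12.2
ee_pos: [535.0, 164.0, 206.0]
eef_rot: [3.089, 1.267, 1.315]
ft_force: [-1.2, 0.8, -1.9]
gripper_width: 59.2
```

Call:
carry_out(
  steps=[
    [[0.04,-1,0],[-0.0966,0.0183,0.0037],0.3],
    [[0.04,-1,0],[-0.0966,0.0183,0.0037],0.3],
    [[0.04,-1,0],[-0.0966,0.0183,0.0037],0.3],
    [[0.04,-1,0],[-0.0966,0.0183,0.0037],0.3],
    [[0.04,-1,0],[-0.0966,0.0183,0.0037],0.3],
    [[0.04,-1,0],[-0.0966,0.0183,0.0037],0.3],
    [[0.04,-1,0],[-0.0966,0.0183,0.0037],0.3],
    [[0.04,-1,0],[-0.0966,0.0183,0.0037],0.3],
  ],
)

```text
time: 12.87
ee_pos: [538.2, 83.7, 205.5]
eef_rot: [0.028, 1.087, -1.71]
ft_force: [-0.4, -0.6, -1.7]
gripper_width: 59.3
```

Call:
carry_out(
  steps=[
    [[0.03,-1,0],[-0.0966,0.0183,0.0037],0.3],
    [[0.03,-1,0],[-0.0966,0.0183,0.0037],0.3],
    [[0.03,-1,0],[-0.0966,0.0183,0.0037],0.3],
    [[0.03,-1,0],[-0.0966,0.0183,0.0037],0.3],
    [[0,0,0],[0,0,0],0.3],
    [[0,0,0],[0,0,0],0.3],
  ],
)

```text
time: 13.37
ee_pos: [538.9, 44.5, 203.9]
eef_rot: [-0.003, 0.699, -1.719]
ft_force: [0.5, 0.1, -0.5]
gripper_width: 59.1
```

Run:
```python
from h import *
st()
u=U(-98.4);f=np.radians(50)
Rt=toolrot(-Z*np.cos(f)+u*np.sin(f),U(-8.4))
r=np.array([72,0,14.5]);s=state();Rc=R.from_euler('xyz',s['eef_rot']).as_matrix()
print('tray c',s['ee_pos']+Rc@r)
plan(np.array([528.7,-24.4,130])-Rt@r,Rt)
im,K,Rm,t=cam('side');cv2.imwrite('pics/s12.png',cv2.resize(im[140:320,220:460],None,fx=3.3,fy=3.3,interpolation=cv2.INTER_CUBIC)[:,:,::-1])
im,K,Rm,t=cam('top');cv2.imwrite('pics/t12.png',cv2.resize(im[180:305,310:490],None,fx=4,fy=4,interpolation=cv2.INTER_CUBIC)[:,:,::-1])
im,K,Rm,t=cam('wrist');cv2.imwrite('pics/w12.png',im[:,:,::-1])
```

```text
t 13.37 tcp [538.9  44.5 203.9] x [-0.113 -0.757 -0.643] y [ 0.989 -0.146 -0.002] F [ 0.5  0.1 -0.5] w 59.1 q [-0.93  0.64  0.64  1.61  0.4   1.45 -0.6 ]
tray c [529.45137989 -19.27780534 168.68902643]
 n 1 total cm [-0.08 -0.51 -3.87] rv [-0.001 -0.002 -0.   ] | per row cm [-0.08  -0.509 -3.874] rv [-0.0012 -0.0023 -0.0004]
```

View pics/s12.png

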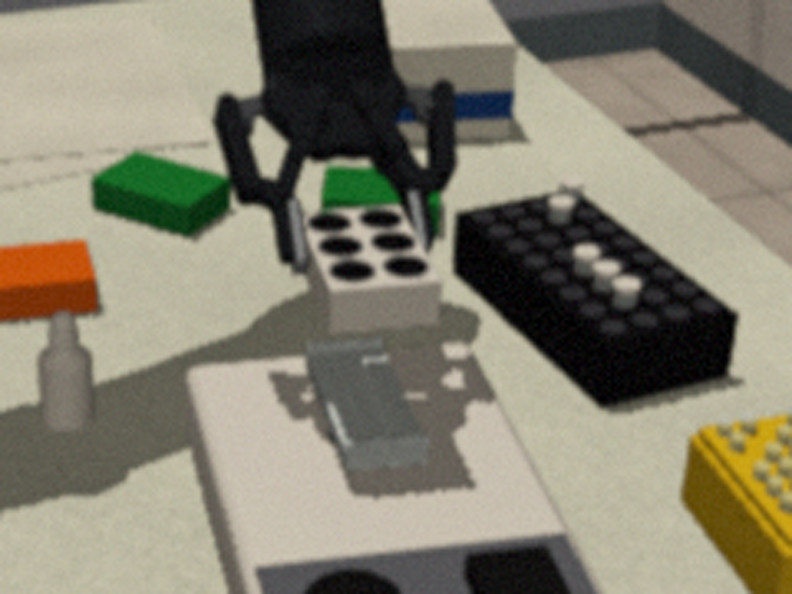

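View pics/t12.png

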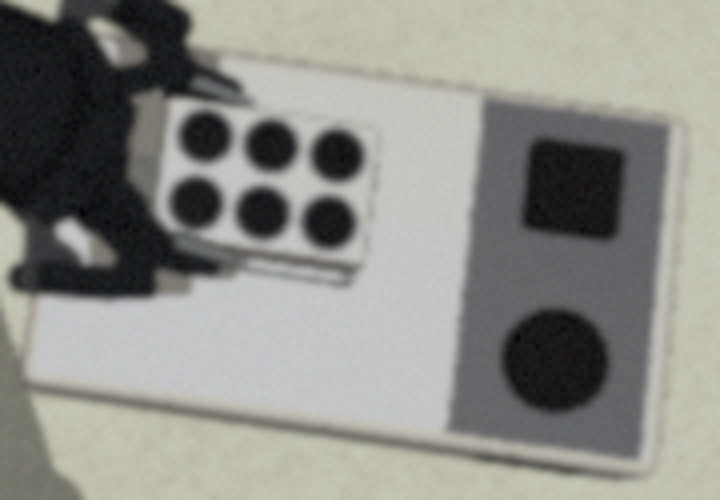

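View pics/w12.png

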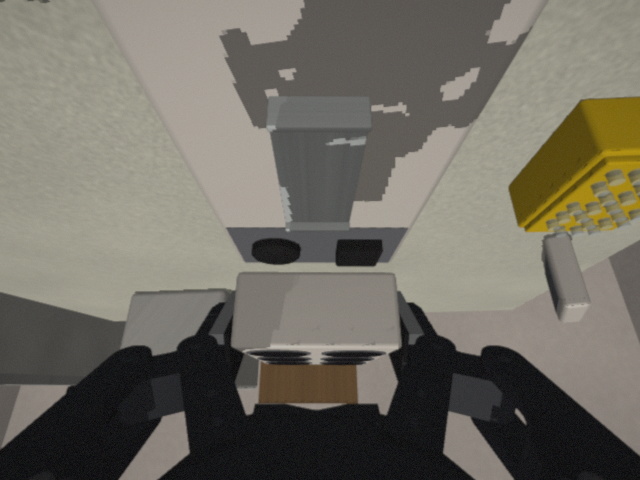

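Run:
```python
from h import *
up=lambda c,x0,y0,f:(np.array(c)+.5)/f-.5+np.array([x0,y0])
W=cam('wrist')
P=unproj([(275,129),(367,129),(352.5,230),(286.5,230)],91,*W[1:]);e=np.roll(P,-1,0)-P
print(P.round(1),P.mean(0),np.linalg.norm(e,axis=1),np.degrees(np.arctan2(e[:,1],e[:,0])))
T=cam('top')
P=unproj(up([(170,97),(378,129),(362,265),(155,228)],310,180,4),182.7,*T[1:]);e=np.roll(P,-1,0)-P
print(P.round(1),P.mean(0),np.linalg.norm(e,axis=1),np.degrees(np.arctan2(e[:,1],e[:,0])))
im=W[0][80:300,200:440];cv2.imwrite('pics/w12c.png',cv2.resize(im,None,fx=3.3,fy=2.7,interpolation=cv2.INTER_CUBIC)[:,:,::-1])
```

```text
[[520.6  29.7  91. ]
 [560.2  23.7  91. ]
 [548.8 -79.3  91. ]
 [502.2 -72.2  91. ]] [532.96443133 -24.51246128  91.        ] [ 40.03226661 103.63936634  47.21090177 103.57072607] [ -8.53153048 -96.29807508 171.42294963  79.73132884]
[[564.6  20.4 182.7]
 [550.8 -67.  182.7]
 [492.8 -58.4 182.7]
 [508.4  27.4 182.7]] [529.12834296 -19.36480863 182.7       ] [88.45889823 58.62310767 87.21177779 56.65507249] [-98.99173095 171.56384328  79.69741906  -7.13223438]
```

View pics/w12c.png

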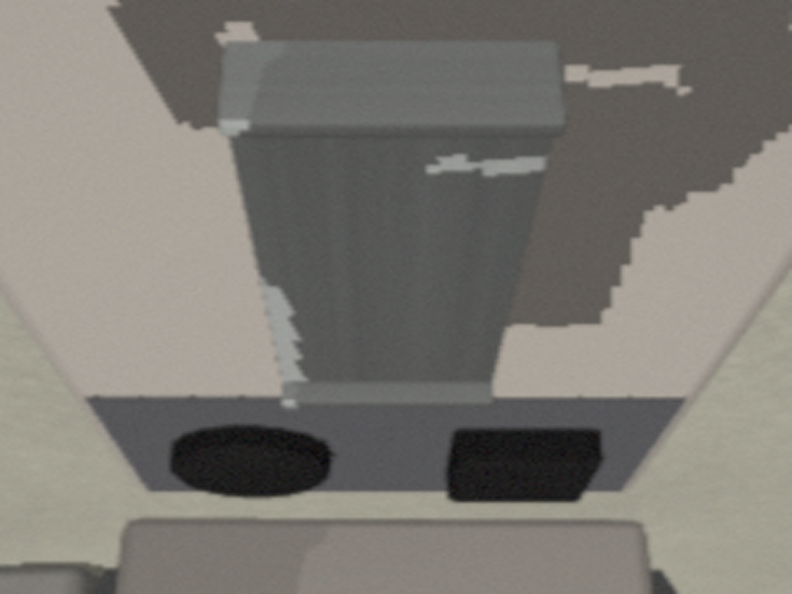

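Run:
```python
from h import *
W=cam('wrist')
P=unproj([(266.5,126.5),(371,127.2),(349,229),(287.5,229)],91,*W[1:]);e=np.roll(P,-1,0)-P
print(P.round(1),P.mean(0),np.linalg.norm(e,axis=1),np.degrees(np.arctan2(e[:,1],e[:,0])))
n=(P[0]+P[1])/2;f=(P[2]+P[3])/2;print(n,f)
u=U(81.5); print('centre from far inner', f+50*u,'from near outer (t=4)',n-54*u)
```

```text
[[517.3  31.4  91. ]
 [561.9  24.2  91. ]
 [546.4 -77.9  91. ]
 [503.1 -71.3  91. ]] [532.19696524 -23.39500182  91.        ] [ 45.18072373 103.27869169  43.80932531 103.67594921] [ -9.0878528  -98.63558587 171.40570653  82.1215582 ]
[539.62653763  27.8063024   91.        ] [524.76739285 -74.59630604  91.        ]
centre from far inner [532.1578634  -25.14551287  91.        ] from near outer (t=4) [531.64482942 -25.60055422  91.        ]
```

Call:
carry_out(
  steps=[
    [[0,-0.18,-1],[0,0,0],0.3],
    [[0,-0.18,-1.5],[0,0,0],0.3],
    [[0,-0.18,-1.5],[0,0,0],0.3],
    [[0,0,-1],[0,0,0],0.3],
    [[0,0,-0.3],[0,0,0],0.3],
    [[0,0,0],[0,0,0],0.3],
    [[0,0,0],[0,0,0],0.3],
  ],
)

```text
time: 14.25
ee_pos: [539.4, 38.4, 152.4]
eef_rot: [-0.001, 0.698, -1.718]
ft_force: [0.0, -0.7, -1.7]
gripper_width: 59.7
```

Run:
```python
from h import *
st()
u=U(-98.4);f=np.radians(50)
Rt=toolrot(-Z*np.cos(f)+u*np.sin(f),U(-8.5))
r=np.array([72,0,14.5]);s=state();Rc=R.from_euler('xyz',s['eef_rot']).as_matrix()
print('tray c',s['ee_pos']+Rc@r)
plan(np.array([529.7,-24.7,101])-Rt@r,Rt)
im,K,Rm,t=cam('side');cv2.imwrite('pics/s13.png',cv2.resize(im[190:310,270:430],None,fx=5,fy=5,interpolation=cv2.INTER_CUBIC)[:,:,::-1])
im,K,Rm,t=cam('wrist');cv2.imwrite('pics/w13.png',im[:,:,::-1])
```

```text
t 14.25 tcp [539.4  38.4 152.4] x [-0.112 -0.758 -0.643] y [ 0.989 -0.146 -0.001] F [ 0.  -0.7 -1.7] w 59.7 q [-0.91  0.7   0.62  1.65  0.38  1.36 -0.64]
tray c [529.95280733 -25.35911742 117.25095215]
 n 1 total cm [-0.03  0.07 -1.62] rv [-0.    -0.001 -0.001] | per row cm [-0.027  0.066 -1.625] rv [-0.0002 -0.0014 -0.0005]
```

View pics/s13.png

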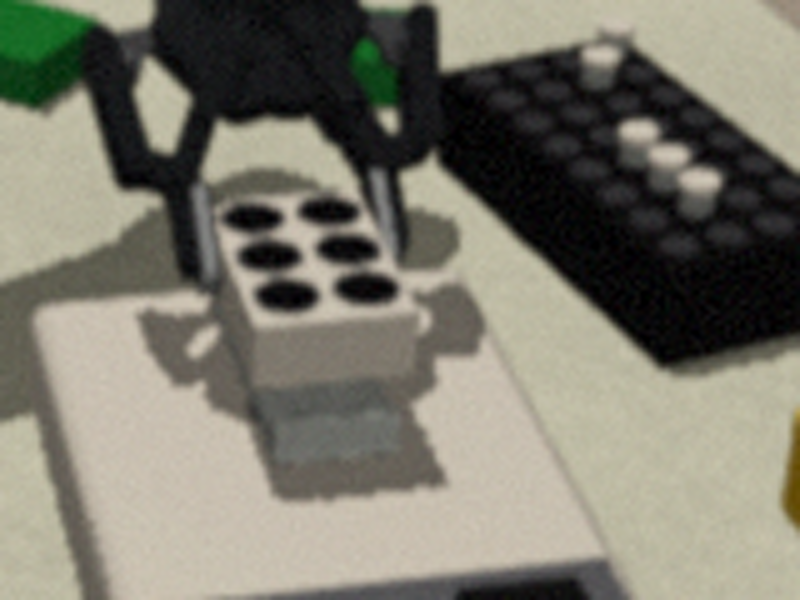

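View pics/w13.png

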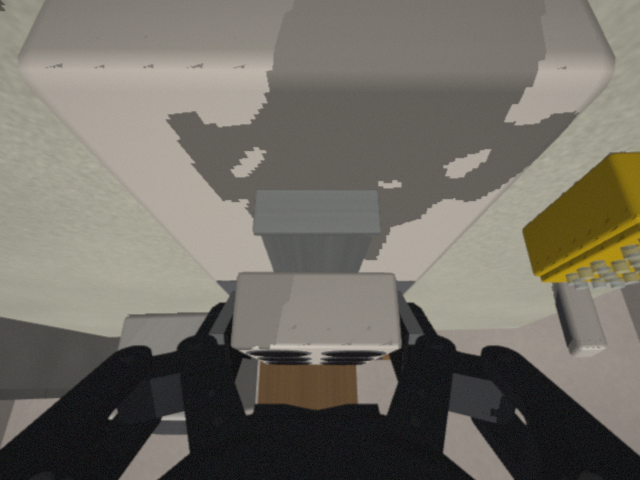

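Run:
```python
from h import *
W=cam('wrist');S=cam('side')
print(unproj([(255.5,234),(378.5,234)],91,*W[1:]))
up=lambda c,x0,y0,f:(np.array(c)+.5)/f-.5+np.array([x0,y0])
# overlay predicted seated tray & carrier stops in side
im=S[0].copy()
c=np.array([529.7,-24.7]);y=np.radians(-8.5)
def draw(img,P,col,f,x0,y0,K,Rm,t):
    p=((proj(P,K,Rm,t)-[x0,y0]+.5)*f-.5).round().astype(int)
    for a,b in((0,1),(1,2),(2,3),(3,0),(4,5),(5,6),(6,7),(7,4),(0,4),(1,5),(2,6),(3,7)): cv2.line(img,tuple(map(int,p[a])),tuple(map(int,p[b])),col,1)
for C,nm,(x0,y0,x1,y1) in((S,'s',(270,190,430,310)),(W,'w',(200,150,440,330))):
    f=800/(x1-x0)
    img=cv2.resize(C[0][y0:y1,x0:x1],None,fx=f,fy=f,interpolation=cv2.INTER_CUBIC)
    draw(img,box(c,y,46,108,31,60),(255,0,0),f,x0,y0,*C[1:])
    draw(img,box(c,y,46,100,6,85),(255,255,0),f,x0,y0,*C[1:])
    s=state();Rc=R.from_euler('xyz',s['eef_rot']).as_matrix();tc=s['ee_pos']+Rc@np.array([72,0,14.5])
    draw(img,box(tc[:2],y,60,90,28,tc[2]-14),(0,0,255),f,x0,y0,*C[1:])
    cv2.imwrite(f'pics/ov_{nm}.png',img[:,:,::-1])
```

```text
[[517.8089277   30.72724919  91.        ]
 [561.30206854  24.21951663  91.        ]]
```

View pics/ov_s.png

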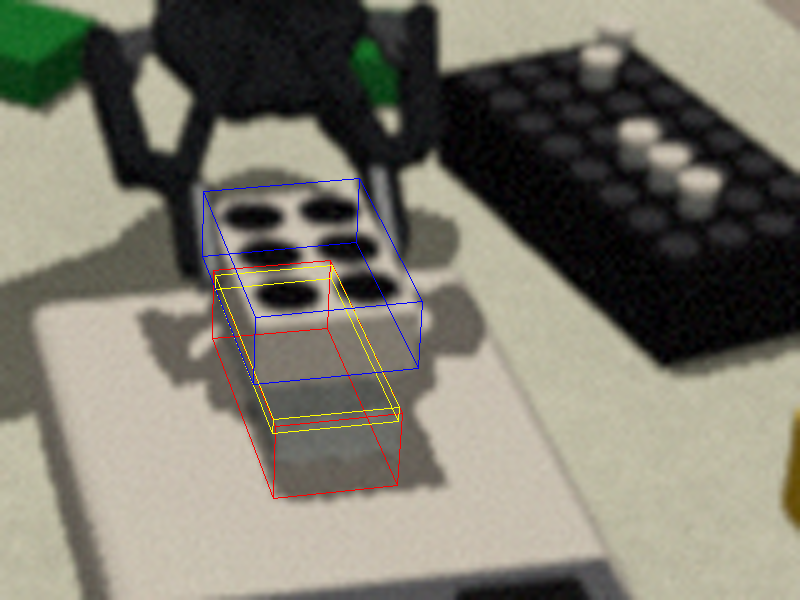

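View pics/ov_w.png

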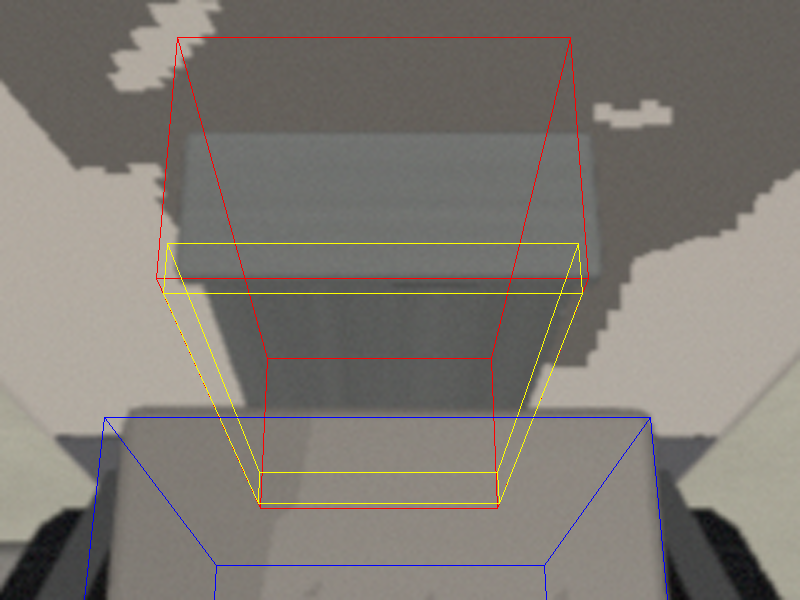

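Call:
carry_out(
  steps=[
    [[0.07,0.15,-0.3],[0,0,0],0.3],
    [[0,0,-0.4],[0,0,0],0.3],
    [[0,0,-0.4],[0,0,0],0.3],
    [[0,0,-0.2],[0,0,0],0.3],
    [[0,0,0],[0,0,0],0.3],
  ],
)

```text
time: 14.87
ee_pos: [539.6, 39.8, 138.4]
eef_rot: [-0.002, 0.697, -1.719]
ft_force: [-0.3, 0.4, -0.8]
gripper_width: 59.3
```

Call:
carry_out(
  steps=[
    [[0,0,-0.12],[0,0,0],0.3],
    [[0,0,0],[0,0,0],0.3],
  ],
)

```text
time: 15.03
ee_pos: [539.9, 39.8, 137.8]
eef_rot: [-0.001, 0.698, -1.719]
ft_force: [-0.5, 0.3, -0.7]
gripper_width: 59.6
```

Call:
carry_out(
  steps=[
    [[0,0,-0.12],[0,0,0],0.3],
    [[0,0,0],[0,0,0],0.3],
  ],
)

```text
time: 15.2
ee_pos: [539.9, 39.9, 136.6]
eef_rot: [-0.001, 0.698, -1.718]
ft_force: [0.4, 1.0, -0.8]
gripper_width: 59.4
```

Call:
carry_out(
  steps=[
    [[0,0,-0.12],[0,0,0],0.3],
    [[0,0,0],[0,0,0],0.3],
  ],
)

```text
time: 15.37
ee_pos: [540.0, 39.9, 136.5]
eef_rot: [-0.001, 0.697, -1.719]
ft_force: [-1.9, 2.0, 7.2]
gripper_width: 59.7
```

Run:
```python
from h import *
st()
im,K,Rm,t=cam('side');cv2.imwrite('pics/s14.png',cv2.resize(im[190:310,270:430],None,fx=5,fy=5,interpolation=cv2.INTER_CUBIC)[:,:,::-1])
im,K,Rm,t=cam('wrist');cv2.imwrite('pics/w14.png',cv2.resize(im[150:400,160:480],None,fx=2.4,fy=2.4,interpolation=cv2.INTER_CUBIC)[:,:,::-1])
im,K,Rm,t=cam('top');cv2.imwrite('pics/t14.png',cv2.resize(im[180:305,310:490],None,fx=4,fy=4,interpolation=cv2.INTER_CUBIC)[:,:,::-1])
```

```text
t 15.37 tcp [540.   39.9 136.5] x [-0.113 -0.758 -0.642] y [ 0.989 -0.147 -0.001] F [-1.9  2.   7.2] w 59.7 q [-0.91  0.73  0.61  1.65  0.37  1.34 -0.65]
```

View pics/s14.png

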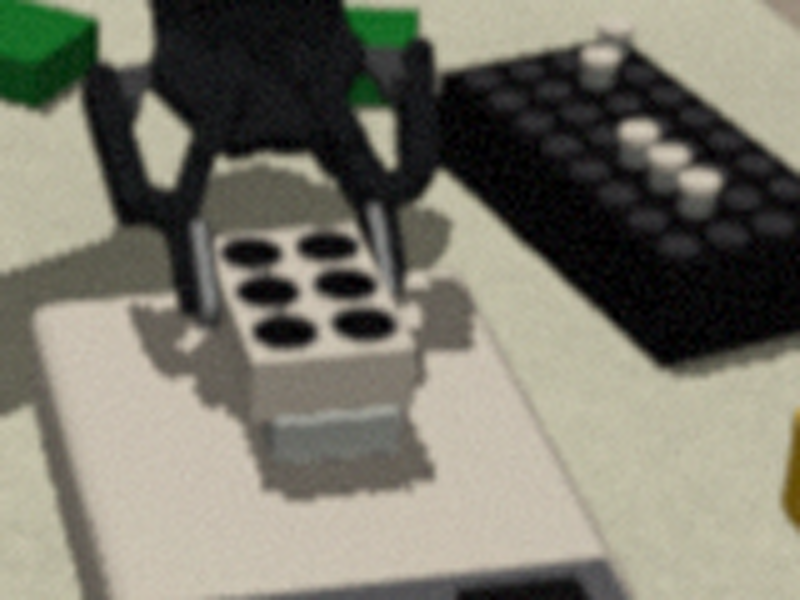

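View pics/w14.png

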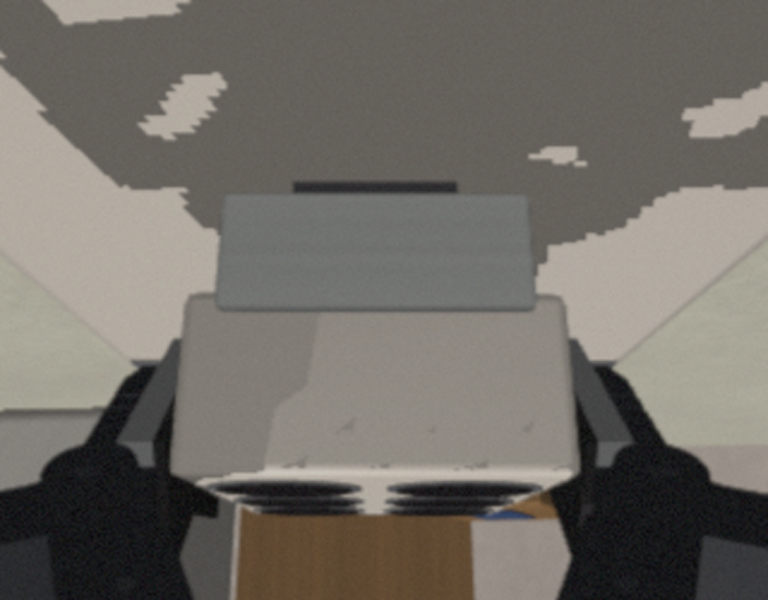

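View pics/t14.png

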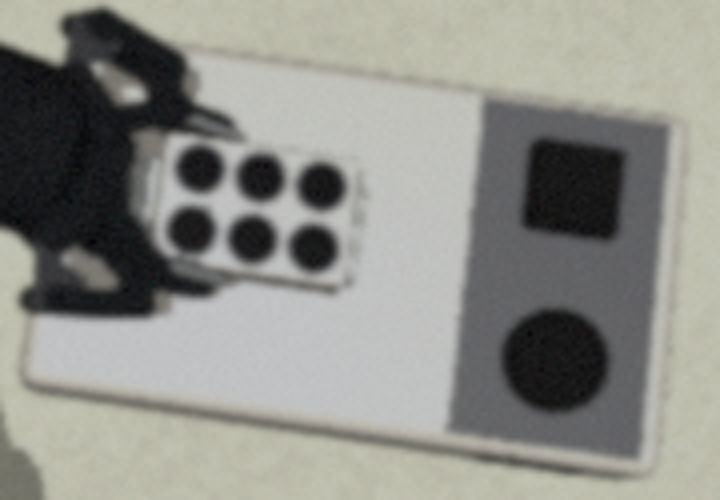

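Call:
carry_out(
  steps=[
    [[0,0,0.05],[0,0,0],0.3],
    [[0,0,0],[0,0,0],0.72],
    [[0,0,0],[0,0,0],0.76],
    [[0,0,0],[0,0,0],0.85],
    [[0,0,0],[0,0,0],1],
    [[0,0,0],[0,0,0],1],
    [[0,0,0],[0,0,0],1],
  ],
)

```text
time: 16.1
ee_pos: [539.9, 39.9, 136.0]
eef_rot: [-0.001, 0.698, -1.718]
ft_force: [-0.8, -0.0, 0.1]
gripper_width: 85.3
```

Call:
carry_out(
  steps=[
    [[0.15,0.76,0.64],[0,0,0],1],
    [[0.23,1.5,1.28],[0,0,0],1],
    [[0.23,1.5,1.28],[0,0,0],1],
    [[0.3,1.9,1.6],[0,0,0],1],
    [[0.3,1.9,1.6],[0,0,0],1],
    [[0,0,3],[0,0,0],1],
    [[0,0,3],[0,0,0],1],
    [[0,0,0],[0,0,0],1],
  ],
)

```text
time: 16.77
ee_pos: [553.8, 116.3, 266.2]
eef_rot: [0.008, 0.702, -1.712]
ft_force: [1.5, -0.8, 0.4]
gripper_width: 85.7
```

Run:
```python
from h import *
st()
im,K,Rm,t=cam('side');cv2.imwrite('pics/s15.png',cv2.resize(im[190:310,270:430],None,fx=5,fy=5,interpolation=cv2.INTER_CUBIC)[:,:,::-1])
im,K,Rm,t=cam('wrist');cv2.imwrite('pics/w15.png',im[:,:,::-1])
im,K,Rm,t=cam('top');cv2.imwrite('pics/t15.png',cv2.resize(im[180:305,310:490],None,fx=4,fy=4,interpolation=cv2.INTER_CUBIC)[:,:,::-1])
```

```text
t 16.77 tcp [553.8 116.3 266.2] x [-0.107 -0.756 -0.646] y [ 0.989 -0.146  0.006] F [ 1.5 -0.8  0.4] w 85.7 q [-0.97  0.65  0.63  1.42  0.37  1.64 -0.58]
```

View pics/s15.png

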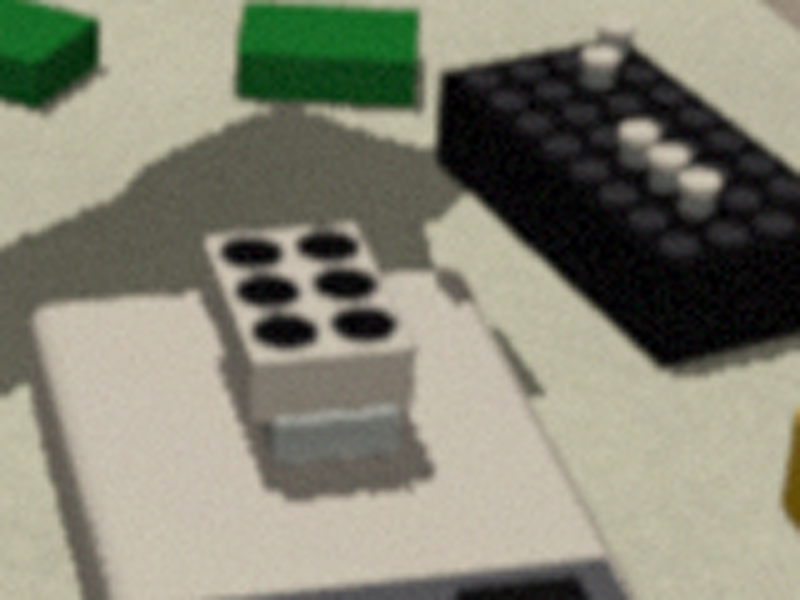

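View pics/w15.png

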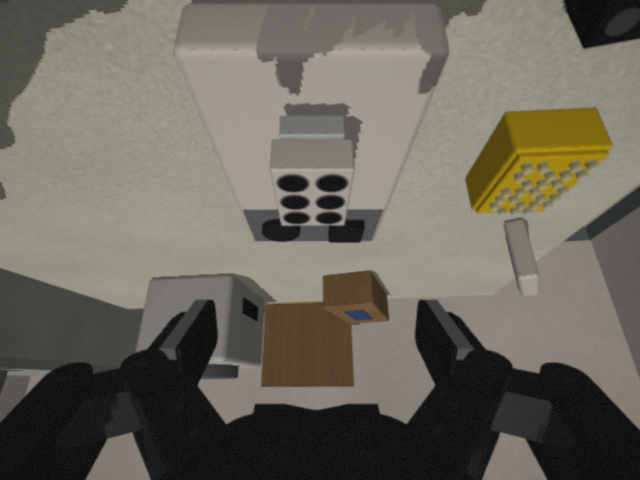

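View pics/t15.png

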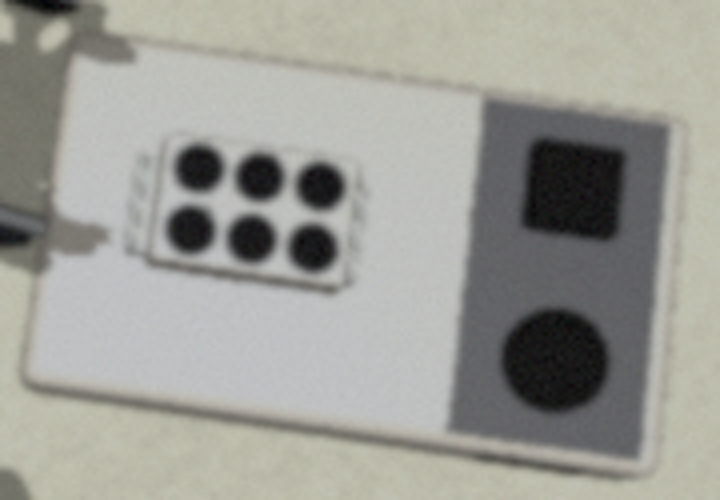

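Run:
```python
from h import *
up=lambda c,x0,y0,f:(np.array(c)+.5)/f-.5+np.array([x0,y0])
def show(n,P):
    e=np.roll(P,-1,0)-P
    print(n,P[:,:2].round(1).tolist(),P.mean(0).round(1),np.linalg.norm(e,axis=1).round(1),np.degrees(np.arctan2(e[:,1],e[:,0])).round(1))
T=cam('top');S=cam('side');W=cam('wrist')
show('top',unproj(up([(167,133),(360,162),(340,288),(150,262)],310,180,4),113,*T[1:]))
show('side',unproj(up([(206,237),(358,222),(414,348),(250,363)],270,190,5),113,*S[1:]))
f=8;x0,y0,x1,y1=262,100,362,175
img=cv2.resize(W[0][y0+0:y1+70,x0:x1],None,fx=f,fy=4,interpolation=cv2.INTER_CUBIC);cv2.imwrite('pics/w15c.png',img[:,:,::-1])
# well centers heights: triangulate top-face points from top & side : corners
pt=up([(167,133),(360,162),(340,288),(150,262)],310,180,4);ps=up([(206,237),(358,222),(414,348),(250,363)],270,190,5)
# top order: (+x,+y),(+x,-y),(-x,-y),(-x,+y); side: (-x,+y),(+x,+y),(+x,-y),(-x,-y)
ps=ps[[1,2,3,0]]
PT=T[1]@np.c_[T[2],T[3]];PS=S[1]@np.c_[S[2],S[3]]
X=cv2.triangulatePoints(PT,PS,pt.T,ps.T);print((X[:3]/X[3]).T.round(1))
```

```text
top [[565.6, 16.1], [552.0, -72.3], [493.5, -61.4], [505.4, 24.7]] [529.1 -23.2 113. ] [89.4 59.5 86.8 60.7] [-98.8 169.4  82.1  -8.1]
side [[507.7, 21.3], [566.4, 13.7], [550.7, -75.0], [492.4, -65.8]] [529.3 -26.5 113. ] [59.2 90.2 59.1 88.4] [  -7.3 -100.   171.    80. ]
[[566.7  15.8 111.7]
 [552.1 -72.6 111.3]
 [493.9 -61.9 110.3]
 [507.5  24.1 111.2]]
```

View pics/w15c.png

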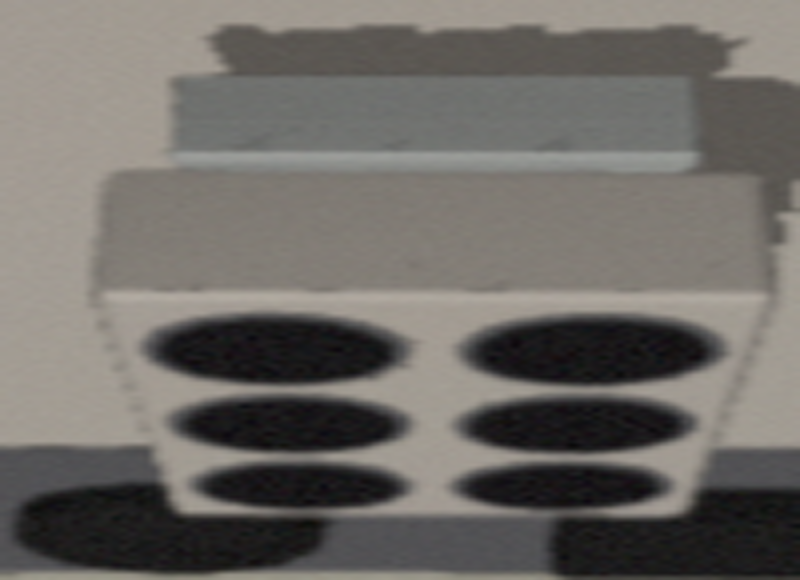

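Run:
```python
from h import *
Rt=toolrot(-Z,U(-8.5)); plan([464.8,-169.4,200],Rt)
```

```text
n 8 total cm [ -8.67 -28.5   -5.9 ] rv [ 0.864 -0.131 -0.003] | per row cm [-1.084 -3.562 -0.737] rv [ 0.108  -0.0164 -0.0003]
```

Call:
carry_out(
  steps=[
    [[-0.72,-2.375,0],[0.072,-0.011,0],0.5],
    [[-0.72,-2.375,0],[0.072,-0.011,0],0],
    [[-0.72,-2.375,0],[0.072,-0.011,0],0],
    [[-0.72,-2.375,0],[0.072,-0.011,0],0],
    [[-0.72,-2.375,0],[0.072,-0.011,0],0],
    [[-0.72,-2.375,0],[0.072,-0.011,0],0],
    [[-0.72,-2.375,0],[0.072,-0.011,0],0],
    [[-0.72,-2.375,0],[0.072,-0.011,0],0],
  ],
  squeeze=20,
)

```text
time: 17.73
ee_pos: [493.6, -75.4, 259.6]
eef_rot: [0.007, 1.284, -1.711]
ft_force: [0.1, -1.0, 0.0]
gripper_width: -0.1
```

Call:
carry_out(
  steps=[
    [[-0.72,-2.375,0],[0.072,-0.011,0],0],
    [[-0.72,-2.375,0],[0.072,-0.011,0],0],
    [[-0.72,-2.375,-1],[0.072,-0.011,0],0],
    [[-0.72,-2.375,-1],[0.072,-0.011,0],0],
    [[0,0,-2],[0,0,0],0],
    [[0,0,-2],[0,0,0],0],
    [[0,0,0],[0,0,0],0],
    [[0,0,0],[0,0,0],0],
  ],
)

```text
time: 18.4
ee_pos: [464.7, -169.2, 199.0]
eef_rot: [-2.604, 1.57, 1.96]
ft_force: [0.2, 0.6, 0.7]
gripper_width: 0.2
```

Run:
```python
from h import *
st()
Rt=toolrot(-Z,U(-8.5)); plan([464.8,-169.4,165],Rt)
im,K,Rm,t=cam('wrist');cv2.imwrite('pics/w16.png',im[:,:,::-1]);np.savez('w16.npz',K=K,Rm=Rm,t=t)
```

```text
t 18.4 tcp [ 464.7 -169.2  199. ] x [-0.     0.001 -1.   ] y [ 0.989 -0.148 -0.001] F [0.2 0.6 0.7] w 0.2 q [-0.39  0.23  0.77  1.89 -0.18  1.09  0.3 ]
 n 1 total cm [ 0.01 -0.02 -3.4 ] rv [-0.001 -0.    -0.   ] | per row cm [ 0.011 -0.017 -3.404] rv [-0.001  -0.0004 -0.0002]
```

View pics/w16.png

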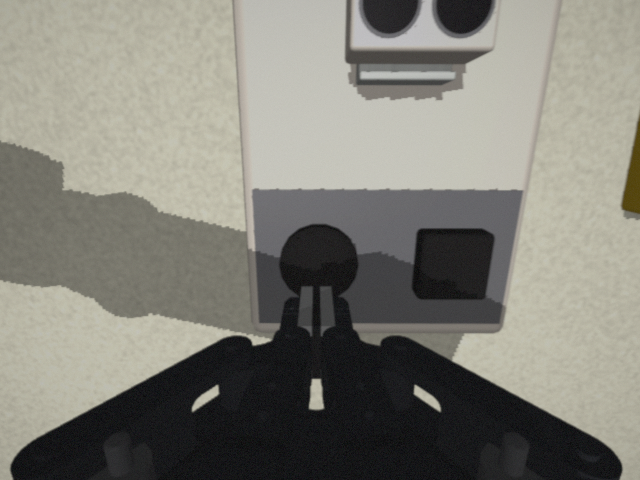

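Run:
```python
from h import *
d=np.load('w16.npz')
for z in(62,70): print(unproj([(319,261),(280,261),(358,261),(319,224)],z,d['K'],d['Rm'],d['t']).round(1))
```

```text
[[ 467.2 -173.5   62. ]
 [ 442.2 -169.8   62. ]
 [ 492.3 -177.3   62. ]
 [ 470.8 -149.1   62. ]]
[[ 467.6 -170.6   70. ]
 [ 443.6 -167.    70. ]
 [ 491.6 -174.2   70. ]
 [ 471.1 -147.1   70. ]]
```

Call:
carry_out(
  steps=[
    [[0.08,-0.2,-1],[0,0,0],0],
    [[0,0,-1.2],[0,0,0],0],
    [[0,0,-1],[0,0,0],0],
    [[0,0,-0.6],[0,0,0],0],
    [[0,0,-0.3],[0,0,0],0],
    [[0,0,0],[0,0,0],0],
    [[0,0,0],[0,0,0],0],
  ],
)

```text
time: 19.03
ee_pos: [466.5, -171.6, 159.2]
eef_rot: [1.943, 1.567, 0.225]
ft_force: [0.3, 0.3, -0.1]
gripper_width: 0.2
```

Run:
```python
from h import *
st()
im,K,Rm,t=cam('side');cv2.imwrite('pics/s17.png',cv2.resize(im[230:390,260:440],None,fx=4,fy=3.7,interpolation=cv2.INTER_CUBIC)[:,:,::-1])
im,K,Rm,t=cam('wrist');cv2.imwrite('pics/w17.png',im[:,:,::-1])
```

```text
t 19.03 tcp [ 466.5 -171.6  159.2] x [ 0.003  0.001 -1.   ] y [ 0.989 -0.147  0.003] F [ 0.3  0.3 -0.1] w 0.2 q [-0.35  0.29  0.75  1.93 -0.23  1.01  0.35]
```

View pics/s17.png

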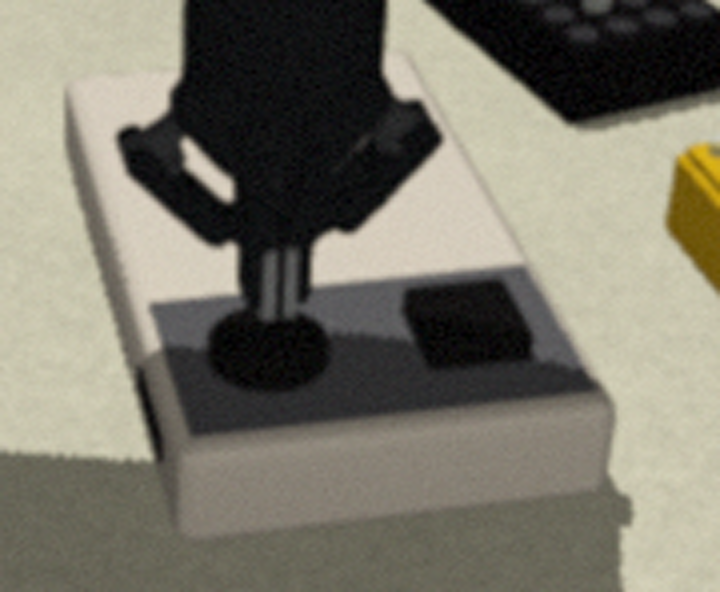

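View pics/w17.png

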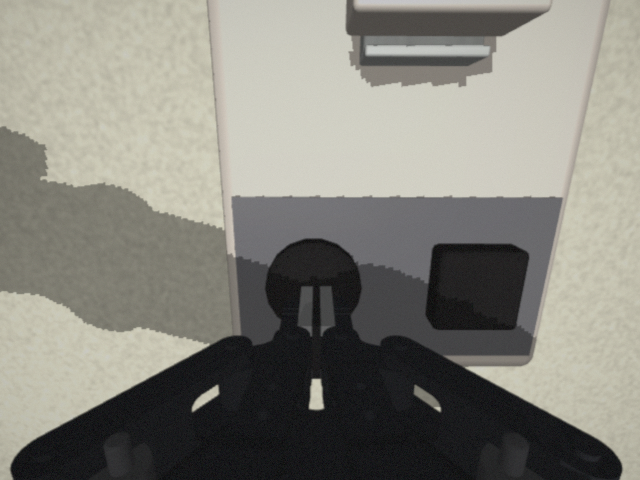

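Call:
carry_out(
  steps=[
    [[0,0,-0.35],[0,0,0],0],
    [[0,0,-0.2],[0,0,0],0],
    [[0,0,0],[0,0,0],0],
    [[0,0,0],[0,0,0],0],
  ],
)

```text
time: 19.47
ee_pos: [466.3, -171.5, 153.4]
eef_rot: [2.051, 1.568, 0.332]
ft_force: [0.3, 1.3, 0.4]
gripper_width: -0.0
```

Call:
carry_out(
  steps=[
    [[0,0,-0.1],[0,0,0],0],
    [[0,0,0],[0,0,0],0],
  ],
)

```text
time: 19.63
ee_pos: [466.4, -171.5, 152.4]
eef_rot: [2.016, 1.567, 0.297]
ft_force: [-0.7, 0.4, -0.0]
gripper_width: 0.1
```

Call:
carry_out(
  steps=[
    [[0,0,-0.1],[0,0,0],0],
    [[0,0,0],[0,0,0],0],
  ],
)

```text
time: 19.8
ee_pos: [466.4, -171.5, 151.4]
eef_rot: [2.016, 1.568, 0.297]
ft_force: [-0.6, -0.2, 0.1]
gripper_width: 0.1
```

Call:
carry_out(
  steps=[
    [[0,0,-0.1],[0,0,0],0],
    [[0,0,0],[0,0,0],0],
  ],
)

```text
time: 19.97
ee_pos: [466.4, -171.5, 150.4]
eef_rot: [2.028, 1.568, 0.309]
ft_force: [0.2, -0.3, 0.9]
gripper_width: -0.0
```

Call:
carry_out(
  steps=[
    [[0,0,-0.1],[0,0,0],0],
    [[0,0,0],[0,0,0],0],
  ],
)

```text
time: 20.13
ee_pos: [466.3, -171.5, 149.4]
eef_rot: [2.029, 1.568, 0.31]
ft_force: [0.1, -0.5, 0.3]
gripper_width: -0.1
```

Call:
carry_out(
  steps=[
    [[0,0,-0.1],[0,0,0],0],
    [[0,0,0],[0,0,0],0],
  ],
)

```text
time: 20.3
ee_pos: [466.3, -171.5, 148.4]
eef_rot: [2.024, 1.568, 0.305]
ft_force: [0.5, -0.6, 0.0]
gripper_width: 0.1
```

Call:
carry_out(
  steps=[
    [[0,0,-0.1],[0,0,0],0],
    [[0,0,0],[0,0,0],0],
  ],
)

```text
time: 20.47
ee_pos: [466.3, -171.5, 147.4]
eef_rot: [2.036, 1.568, 0.317]
ft_force: [-0.8, 0.4, -0.1]
gripper_width: -0.1
```

Call:
carry_out(
  steps=[
    [[0,0,-0.1],[0,0,0],0],
    [[0,0,0],[0,0,0],0],
  ],
)

```text
time: 20.63
ee_pos: [466.4, -171.5, 146.5]
eef_rot: [2.011, 1.567, 0.292]
ft_force: [-0.3, 0.1, 2.4]
gripper_width: 0.1
```

Call:
carry_out(
  steps=[
    [[0,0,-0.1],[0,0,0],0],
    [[0,0,0],[0,0,0],0],
  ],
)

```text
time: 20.8
ee_pos: [466.5, -171.5, 145.6]
eef_rot: [1.999, 1.567, 0.281]
ft_force: [-1.3, 0.4, 5.4]
gripper_width: 0.4
```

Call:
carry_out(
  steps=[
    [[0,0,-0.1],[0,0,0],0],
    [[0,0,0],[0,0,0],0],
  ],
)

```text
time: 20.97
ee_pos: [466.5, -171.6, 144.7]
eef_rot: [1.989, 1.567, 0.27]
ft_force: [-1.7, -0.2, 5.0]
gripper_width: 0.1
```

Call:
carry_out(
  steps=[
    [[0,0,-0.1],[0,0,0],0],
    [[0,0,0],[0,0,0],0],
  ],
)

```text
time: 21.13
ee_pos: [466.5, -171.6, 143.6]
eef_rot: [1.978, 1.567, 0.259]
ft_force: [-0.6, 0.9, 4.9]
gripper_width: -0.1
```

Call:
carry_out(
  steps=[
    [[0,0,-0.1],[0,0,0],0],
    [[0,0,0],[0,0,0],0],
  ],
)

```text
time: 21.3
ee_pos: [466.4, -171.5, 142.5]
eef_rot: [1.983, 1.567, 0.264]
ft_force: [-1.5, 0.5, 3.1]
gripper_width: 0.2
```

Call:
carry_out(
  steps=[
    [[0,0,-0.1],[0,0,0],0],
    [[0,0,0],[0,0,0],0],
  ],
)

```text
time: 21.47
ee_pos: [466.4, -171.5, 141.4]
eef_rot: [1.962, 1.567, 0.243]
ft_force: [0.4, -0.1, 1.9]
gripper_width: 0.5
```

Call:
carry_out(
  steps=[
    [[0,0,-0.05],[0,0,0],0],
    [[0,0,0],[0,0,0],0],
  ],
)

```text
time: 21.63
ee_pos: [466.4, -171.5, 140.9]
eef_rot: [1.973, 1.567, 0.254]
ft_force: [-0.3, 0.0, 2.2]
gripper_width: 0.2
```

Call:
carry_out(
  steps=[
    [[0,0,0.3],[0,0,0],0],
    [[0,0,0.5],[0,0,0],0],
    [[0,0,1],[0,0,0],0],
    [[0,0,2],[0,0,0],0],
    [[0,0,3],[0,0,0],0],
    [[0,0,3],[0,0,0],0],
    [[0,0,0],[0,0,0],0],
    [[0,0,0],[0,0,0],0],
  ],
)

```text
time: 22.3
ee_pos: [467.2, -171.8, 241.2]
eef_rot: [1.853, 1.563, 0.134]
ft_force: [-0.2, 0.2, -0.4]
gripper_width: 0.2
```

Run:
```python
from h import *
st()
im,K,Rm,t=cam('side');cv2.imwrite('pics/s18.png',im[:,:,::-1])
im,K,Rm,t=cam('top');cv2.imwrite('pics/t18.png',im[:,:,::-1])
```

```text
t 22.3 tcp [ 467.2 -171.8  241.2] x [ 0.007  0.001 -1.   ] y [ 0.989 -0.147  0.007] F [-0.2  0.2 -0.4] w 0.2 q [-0.41  0.18  0.79  1.84 -0.14  1.18  0.27]
```

View pics/s18.png

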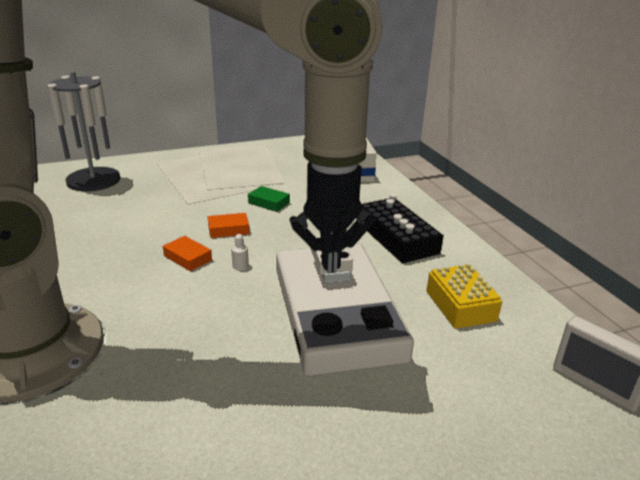

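View pics/t18.png

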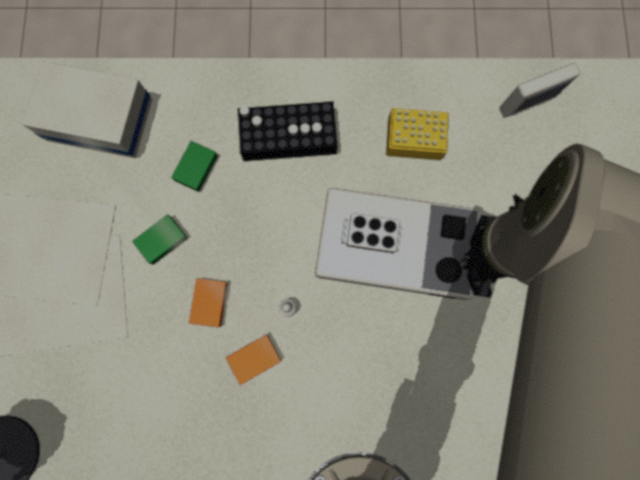

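The tray is seated with its wells up at about (373,232) in the top view. The rack, bottle and tip box haven't moved, the key was pressed and released, and the arm is clear.

```bash
python3 -c "from rig import finish_job; print(finish_job())"
```

```text
the job is handed in; nothing more can be done
None
```

The tray is in the carrier with its six wells facing up, the round key has been pressed once through its click and released, and I handed the job in at about 22 s.

- **Turning the tray over:** I did it in two quarter turns, standing the tray on its end on the bench in between to change grip. It never dropped or toppled. I then lowered it into the carrier until I felt contact.
- **Tray seating:** The pictures show it level between the two stops. Its centre came out at about (529, -23) from the top camera and (529, -26) from the side camera, against a carrier centre of about (530, -25). The measured top was about 111 mm above the bench, where 113 mm is ideal, and that gap is within the calibration error.
- **Lowering heights:** Both times I set the tray down, contact came about 2.5 mm higher than I had predicted. I took this as a steady measuring offset, because the pictures show the tray seated rather than resting on a stop.
- **Start key:** The force rose to about 5 N, then gave way to about 2 N. I stopped at an estimated 6 mm of travel, between 5.6 and 6.5 mm. With the arm lifted clear, the wrist force read about zero. I did not measure the key's return separately.
- **Everything else:** I kept clear of the stop key, and in the last pictures the rack, dropper bottle and tip box look unmoved.

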